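# Clear the heel plate, turn the shoe heel over and centre it on the crossed lines

## Task

The small polish tin is standing on the steel heel plate: set it upright in the open wooden tray first. Then turn the shoe heel over, so that its rubber tread lies flat on the plate and its leather seat faces up, centred on the plate's crossed lines and square to them (nudge it from its sides as needed). Set both things down rather than dropping them, never tip the tin over, and leave the other tin, the jar and the hammer where they are.

Things in the scene. Friction and masses are not known exactly. Their poses are not given: they have to be found in the camera images.
- heel_center (a point): Centre of the loose shoe heel, a rigid D-shaped block of stacked leather: 62 mm long (x), 48 mm wide (y), 46 mm from seat to tread (z). +z points out of the dark rubber tread with nail heads: up at the start, down at the end. The opposite face is the leather seat (dark inset). Back (+x) is a half round, 24 mm radius about x = +7 mm. About 0.17 kg. Starts on the bench, tread up.
- heel_breast (a point): Centre of the heel's flat end face (the breast), at x = -31 mm from its centre, axes as the heel's. The heel can stand on this face. The side faces at y = +-24 mm are flat and parallel from here to x = +7 mm: grasp across them; held with the fingers tilted 45 degrees about the heel's y, it can be turned 90 degrees at a time.
- tin_center (a point): Centre of the small closed polish tin, plain steel, upright cylinder 60 mm in diameter and 32 mm high (z up), about 0.14 kg; it starts on the heel plate, over the crossed lines. The other tin on the bench is wider and flatter and is not to be moved.
- plate: The heel plate: flat steel plate fixed on the bench, 170 mm (its x) by 150 mm (its y) and 12 mm thick; origin at the centre of its underside, on the bench top.
- mark (a point): The point where the two dark engraved lines cross, at the centre of the plate's top face (12 mm above the bench). The lines run along the plate's x and y and reach its edges.
- tray: Open wooden tray fixed on the bench, empty, 190 mm (x) by 170 mm (y) outside, 28 mm high, walls and floor 7 mm thick; origin at the centre of its underside.
- flat_tin: Bystander: flat steel tin 84 mm in diameter, 22 mm high, origin at the centre of its underside.
- jar: Bystander: amber glass jar 56 mm in diameter, 75 mm high, origin at the centre of its underside.
- hammer: Bystander: hammer 240 mm long, lying on the bench beyond the plate; handle towards its own -x.

How it is judged:
On the way, in this order (a step that is already met when the one before it is completed fails the run):
1. the tin stands upright in the tray, released (x of tin_center in the frame of tray between -0.075 and 0.075 m and y of tin_center in the frame of tray between -0.065 and 0.065 m and z of tin_center in the frame of tray below 0.028 m and angle between tin_center's own z axis and vertical below 0.12 rad and contact force between the fingers and tin below 0.05 N and linear speed of tin below 0.02 m/s), for 0.2 s.
2. the heel lies on the plate, seat up, centred and square, released (angle between heel_center's own z axis and vertical above 3.05 rad and horizontal distance between heel_center and mark below 0.004 m and z of heel_center in the frame of plate below 0.038 m and (angle between the x axis of heel_center and the x axis of plate, either way round below 0.14 rad or angle between the x axis of heel_center and the y axis of plate, either way round below 0.14 rad) and contact force between the fingers and heel below 0.05 N and linear speed of heel below 0.02 m/s), for 0.2 s.
At the end, for the whole second after the job is handed in: The tin stands upright on the tray's floor (within 7 degrees), let go. The heel lies flat on the plate, tread down and seat up, its centre within 4 mm horizontally of the crossing of the lines, its length within 8 degrees of either line, either way round, let go and at rest (all of step 1 and all of step 2); the robot touches nothing.
It fails at once if the heel is dropped or flung (moving faster than 0.7 m/s while the fingers do not hold it) (contact force between the fingers and heel below 0.05 N and linear speed of heel above 0.7 m/s).
It fails at once if the tin is dropped or flung (moving faster than 0.7 m/s while the fingers do not hold it) (contact force between the fingers and tin below 0.05 N and linear speed of tin above 0.7 m/s).
It fails at once if the tin is tipped by more than 45 degrees (angle between tin_center's own z axis and vertical above 0.8 rad).
It fails at once if a bystander (flat tin, jar or hammer) is moved by more than 25 mm (distance of any of flat_tin, jar, hammer from where it was at the start of the episode above 0.025 m).
It also fails if it takes over 72 s, if anything falls off the work surface, if the arm or the gripper's body presses on something with over 40 N, if the wrist force passes 120 N, or if a joint passes its speed limit or range.

## Robot

A 6-joint arm with a two-finger parallel gripper is mounted at the origin on the work surface. World frame = base frame: x ahead of the robot, y to its left, z up, the work surface at z = 0. Lengths are in m, angles in rad, forces in N, time in s.
With the tool pointing down it reaches from about 0.25 to 0.725 m from the base axis. Payload 9.7 kg.
Tool frame: the origin (TCP) lies between the finger pads; the fingertips stand 22 mm ahead of it and the grasp point (between the pads) lies 3 mm ahead of it; z points along the fingers, y is the direction in which the jaws open and shut (so a half turn about z gives the same grasp; the last joint's range is limited). The gripper opens to 85 mm and grips with 20 to 120 N. Pads are 22 mm wide; open, the fingers measure 114 mm over their backs; the gripper's body (76 mm by 85 mm) begins 54 mm behind the grasp point. The pads swing forward as they close: fully open they stand 13 mm farther back than shut.
Start: joints at [-1.236, 0.087, 0.176, 1.66, 0, 1.571], TCP at [0.181, -0.519, 0.232] pointing down, gripper open.
Joint ranges: [-3.13, 3.13], [-0.85, 1.81], [-1.15, 1.24], [-2.2, 2.28], [-1.44, 1.52], [-3.14, 3.14]. Speed limits (rad/s): [2.22, 2.22, 2.57, 3.14, 3.14, 3.14].

## Interface

Orientations are given as a 3x3 rotation matrix whose columns are the frame's x, y, z axes.
In Python, from rig import env, cams gives the robot as it stands. The module is installed in compiled form; this text tells all that it offers.
- The arm moves only by the tool servo_tool, never from a script. Its argument "plan" is a list of rows, each an object with "delta_rot": the turn, a rotation vector about the tool's x, y, z in degrees, a list of three; "xyz": the shift along the tool's x, y, z in mm, a list of three; "jaw": the closure, from 0 (fully open) to 1 (shut). A call has exactly 8 rows; each row shifts and turns the commanded pose from where the row before left it, along the tool's axes as they then stand; what a row does not reach is not made up. A row lasts 1/12 s, in which the tool goes at most 41.7 mm and 7.16 degrees, less where a joint would pass 70% of its speed; a pose out of reach is approached as far as the arm can. A call with a gripper value outside its range is refused whole. The fingers move at their own pace and stop on an object; the grip force is fixed at half the most. Time passes only in rows, so rows that do not move let the fingers close, or fill a call up. It gives the time, the measured TCP pose, the force and the opening at its end, in the units of the state.
- env.get_state(): the state, without advancing time (a new reading comes with each control period).
- cams.get_image(name): name is "scene" or "top" or "wrist"; returns the picture (400x640x3 uint8, red, green, blue); there is no depth.
- cams.camera_params(name): a dict with "mtx" (3x3 intrinsics, pixels), "R" (3x3) and "t" (3): a world point X has camera coordinates R X + t; the wrist camera has in their place "T_tool_cam" (4x4, takes a point from camera to tool coordinates, whose origin is the TCP and whose axes are the flange's). Camera axes: x right, y down, z forward; pixel columns grow to the right and rows downward; lengths in m; the calibration is good to about 2 mm. A picture is of the moment at which its call begins: read the wrist's pose just before it. camera_params takes no time and is no camera call.
- env.close_job(): hands the job in, once; it reports no verdict.
Trained networks look in the newest picture that a camera, given by its name, has taken for a name from the list of things; names that differ only in an ending like _2 or _b are one class to them, and where a whole thing is asked for, a point or a joint stands for the part that bears it (a point fixed in the world has none). Each returns a list of dicts, best first, with "conf" (0 to 1); they miss things now and then, are a little off and sometimes report something else, mostly with a low value. They report only what shows in the picture. A call takes as long as a camera call.
- cams.search_frame(camera, name): "at" ([x, y, z] in m, in world coordinates, good to about 4 mm: the middle of the surface that is visible of it).
- cams.trace(camera, name): "region" (400x640 bool, what is visible of it).
- cams.landmark_of(camera, name): "at" ([x, y, z] in m, in world coordinates, good to about 4 mm: a listed point, or the origin of a listed thing).
The state is a dict: "time_s": time; "joint_pos": joint angles; "joint_vel": joint speeds; "joint_efforts": joint torques, N m; "tcp_pos": TCP position; "eef_rot": TCP orientation; "ft_force": force on the tool from outside, world axes, zero at the start; "torque": the same for the moment, N m; "gripper_width": opening from 0.0 (shut) to 1.0 (fully open).
Only numpy, scipy, OpenCV 4.12 (cv2) and the standard library are available. Lean on these libraries where they do the work, as an engineer would, in place of code of your own. Each camera call takes 0.05 s, during which the arm holds its last target.

## Working session

There is one attempt and no reset: what is moved stays moved. The work goes in short steps, Python scripts to look and compute and a tool call to move; the robot and the scene stay as the last step left them, time stands still between calls to the robot, and variables do not carry over. Pictures are saved under pics/ and viewed, and the job is handed in when it is done.

Besides the shell and the picture viewer there is one more tool, called as name([rows], argument=value, ...), one row to a line, values as JSON. servo_tool: Moves the arm, as the interface text tells. Its arguments: {"type":"object","properties":{"plan":{"type":"array"}},"required":["plan"]}

```bash
mkdir -p pics
cat > h.py <<'E'
import numpy as np, cv2
from rig import env, cams
def snap(n,f):
    im=cams.get_image(n); cv2.imwrite('pics/'+f+'.png',im[:,:,::-1]); return im
def st():
    s=env.get_state(); print('t',round(s['time_s'],3),'tcp',np.round(s['tcp_pos'],4),'w',round(float(s['gripper_width']),3),'F',np.round(s['ft_force'],1)); print(np.round(s['eef_rot'],3).tolist()); print('q',np.round(s['joint_pos'],3)); return s
E
python3 - <<'E'
from h import *
st()
snap('top','top0'); snap('scene','scene0')
for c in ['top','scene']:
    for n in ['heel_center','heel_breast','tin_center','mark','plate','tray','flat_tin','jar','hammer']:
        r=cams.landmark_of(c,n); print(c,n,[(np.round(d['at'],4).tolist(),round(d['conf'],2)) for d in r[:2]])
print(env.get_state()['time_s'])
E
```

```text
t 0.0 tcp [ 0.1806 -0.5192  0.2311] w 1.001 F [-0.3 -0.1 -0.1]
[[0.944, 0.329, -0.0], [0.329, -0.944, 0.001], [-0.0, -0.001, -1.0]]
q [-1.236  0.087  0.175  1.66  -0.     1.571]
top heel_center [([0.5402, 0.3124, 0.0212], 0.95)]
top heel_breast [([0.5309, 0.2792, 0.0282], 0.96)]
top tin_center [([0.5423, -0.002, 0.0298], 0.83), ([0.5389, 0.3096, 0.0227], 0.28)]
top mark [([0.5409, -0.0188, 0.0123], 0.78), ([0.7466, 0.0806, 0.002], 0.59)]
top plate [([0.5452, -0.0258, -0.002], 0.59), ([0.7414, 0.3141, 0.0034], 0.23)]
top tray [([0.4823, -0.3089, -0.0016], 0.77)]
top flat_tin []
top jar [([0.7488, 0.081, 0.0008], 0.78), ([0.5436, -0.0025, 0.0258], 0.52)]
top hammer [([0.7758, -0.1196, -0.0009], 0.86)]
scene heel_center [([0.5321, 0.3112, 0.0247], 0.7)]
scene heel_breast [([0.5347, 0.2803, 0.023], 0.98)]
scene tin_center [([0.5382, -0.005, 0.0263], 0.62)]
scene mark [([0.5373, -0.0229, 0.0099], 0.92)]
scene plate [([0.5468, -0.0186, -0.0042], 0.93)]
scene tray [([0.482, -0.3166, 0.003], 0.9)]
scene flat_tin [([0.7455, 0.3168, 0.0012], 0.67)]
scene jar [([0.7503, 0.0853, 0.0038], 0.96)]
scene hammer [([0.772, -0.1165, -0.0004], 0.68)]
1.0
```

View pics/top0.png

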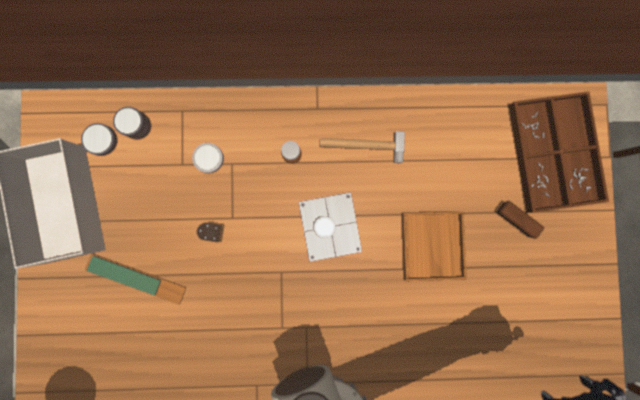

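View pics/scene0.png

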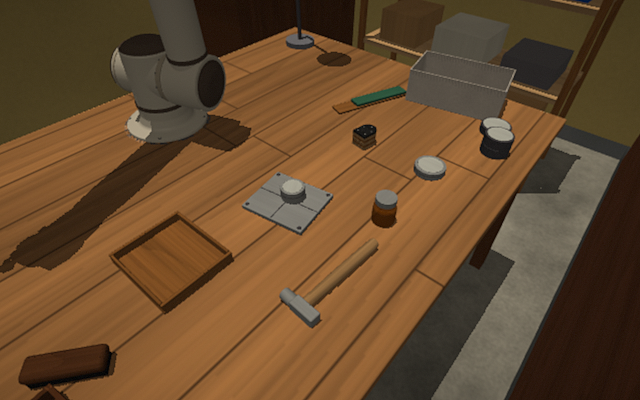

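Run:
```python
from h import *
for n in ['top','scene','wrist']: print(n,cams.camera_params(n))
```

```text
top {'mtx': array([[394.76503876,   0.        , 324.58502845],
       [  0.        , 394.76503876, 199.7234146 ],
       [  0.        ,   0.        ,   1.        ]]), 'R': array([[-0.02286558, -0.99946747,  0.02327977],
       [-0.99831318,  0.02158379, -0.05389749],
       [ 0.05336633, -0.0244729 , -0.99827507]]), 't': array([0.00513063, 0.6163003 , 1.09351606])}
scene {'mtx': array([[393.84553717,   0.        , 320.95864205],
       [  0.        , 393.84553717, 200.0674478 ],
       [  0.        ,   0.        ,   1.        ]]), 'R': array([[ 0.76284008,  0.64647828,  0.01186774],
       [ 0.45209349, -0.52016554, -0.72459595],
       [-0.46226235,  0.55811616, -0.68907174]]), 't': array([-0.47945758, -0.25044674,  1.23567913])}
wrist {'mtx': array([[276.02209726,   0.        , 319.06559028],
       [  0.        , 276.02209726, 197.82493118],
       [  0.        ,   0.        ,   1.        ]]), 'T_tool_cam': array([[-2.11702946e-04, -9.54602842e-01, -2.97881467e-01,
         7.55186020e-02],
       [ 9.99999977e-01, -2.15534176e-04, -1.99858155e-05,
        -2.06873750e-04],
       [-4.51251203e-05, -2.97881464e-01,  9.54602866e-01,
        -1.41821834e-01],
       [ 0.00000000e+00,  0.00000000e+00,  0.00000000e+00,
         1.00000000e+00]])}
```

The top view shows the tin at about (324,227) on the plate. The heel is at (210,232) with its breast to the right (−y), and the tray is at (434,245). Next I refine the poses and plan the first move.

```bash
cat >> h.py <<'E'
from scipy.spatial.transform import Rotation as Rn
def ray(cam,uv,z,tcp=None,Rt=None):
    """pixels -> world points on plane z"""
    p=cams.camera_params(cam); uv=np.atleast_2d(np.float64(uv))
    d=np.c_[uv,np.ones(len(uv))]@np.linalg.inv(p['mtx']).T
    if cam=='wrist':
        T=p['T_tool_cam']; c=tcp+Rt@T[:3,3]; d=d@(Rt@T[:3,:3]).T
    else:
        c=-p['R'].T@p['t']; d=d@p['R']
    return c+d*((z-c[2])/d[:,2])[:,None]
def rows(p0,R0,p1,R1,n):
    """n equal rows, linear+slerp; shift in pre-turn axes"""
    p0,R0,p1,R1=map(np.array,(p0,R0,p1,R1))
    w=(Rn.from_matrix(R0.T@R1)).as_rotvec(); R=R0
    for i in range(n):
        d=R.T@((p1-p0)/n)*1000
        print(np.round(d,1).tolist(),np.round(np.degrees(w/n),2).tolist()); R=R@Rn.from_rotvec(w/n).as_matrix()
E
python3 - <<'E'
from h import *
def cen(cam,n):
    r=cams.trace(cam,n)
    for d in r[:1]:
        m=d['region'].astype(np.uint8); ys,xs=np.nonzero(m); print(cam,n,d['conf'],len(xs),xs.mean(),ys.mean(),xs.min(),xs.max(),ys.min(),ys.max())
        print(cv2.minAreaRect(np.c_[xs,ys].astype(np.float32)))
        return xs.mean(),ys.mean()
for n,z in [('tin_center',.042),('heel_center',.046),('plate',.012),('tray',.02)]:
    c=cen('top',n)
    if c: print(ray('top',c,z))
s=st()
R1=np.array([[0,1,0],[1,0,0],[0,0,-1.]])
rows(s['tcp_pos'],s['eef_rot'],[.541,-.004,.2],R1,16)
im=cv2.imread('pics/top0.png'); cv2.imwrite('pics/tz.png',cv2.resize(im[180:290,180:380],None,fx=4,fy=4,interpolation=2))
E
```

```text
top tin_center 0.65 346 324.03179190751445 226.83526011560693 314 334 217 237
((324.0, 227.0), (20.0, 20.0), 90.0)
[[ 0.5406353  -0.00474176  0.042     ]]
top plate 0.61 2868 330.24755927475593 226.6813110181311 299 361 193 260
((329.5919189453125, 226.48251342773438), (62.074440002441406, 53.84151077270508), 79.2156982421875)
[[ 0.54020731 -0.02288954  0.012     ]]
top tray 0.96 4228 433.1657994323557 245.62228003784296 401 465 211 280
((433.2591552734375, 245.55274963378906), (68.42313385009766, 62.81964874267578), 88.26429748535156)
[[ 0.48065763 -0.30998313  0.02      ]]
t 1.2 tcp [ 0.1807 -0.5195  0.2318] w 1.002 F [-0.6  0.2 -0.6]
[[0.944, 0.329, 0.0], [0.329, -0.944, -0.0], [0.0, 0.0, -1.0]]
q [-1.236  0.087  0.176  1.66   0.     1.571]
[31.9, -23.0, 2.0] [0.0, 0.0, -4.43]
[33.5, -20.5, 2.0] [0.0, 0.0, -4.43]
[35.0, -17.9, 2.0] [0.0, 0.0, -4.43]
[36.3, -15.1, 2.0] [0.0, 0.0, -4.43]
[37.3, -12.3, 2.0] [0.0, 0.0, -4.43]
[38.2, -9.3, 2.0] [0.0, 0.0, -4.43]
[38.8, -6.4, 2.0] [0.0, 0.0, -4.43]
[39.2, -3.3, 2.0] [0.0, 0.0, -4.43]
[39.3, -0.3, 2.0] [0.0, 0.0, -4.43]
[39.2, 2.7, 2.0] [0.0, 0.0, -4.43]
[38.9, 5.7, 2.0] [0.0, 0.0, -4.43]
[38.3, 8.7, 2.0] [0.0, 0.0, -4.43]
[37.5, 11.7, 2.0] [0.0, 0.0, -4.43]
[36.5, 14.5, 2.0] [0.0, 0.0, -4.43]
[35.3, 17.3, 2.0] [0.0, 0.0, -4.43]
[33.9, 20.0, 2.0] [0.0, 0.0, -4.43]
```

View pics/tz.png

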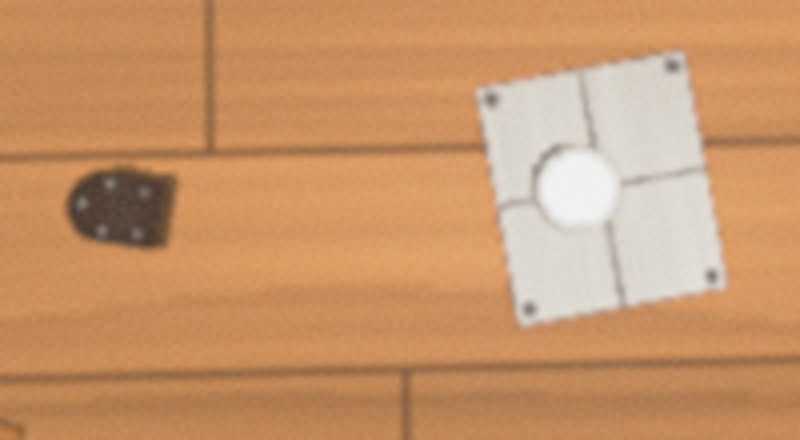

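The zoomed view shows the plate turned about +8.5° and the heel's x axis at about 81° in yaw. Next I move above the tin.

servo_tool([
  {"xyz":[31.9,-23.0,2],"delta_rot":[0,0,-4.43],"jaw":0},
  {"xyz":[33.5,-20.5,2],"delta_rot":[0,0,-4.43],"jaw":0},
  {"xyz":[35.0,-17.9,2],"delta_rot":[0,0,-4.43],"jaw":0},
  {"xyz":[36.3,-15.1,2],"delta_rot":[0,0,-4.43],"jaw":0},
  {"xyz":[37.3,-12.3,2],"delta_rot":[0,0,-4.43],"jaw":0},
  {"xyz":[38.2,-9.3,2],"delta_rot":[0,0,-4.43],"jaw":0},
  {"xyz":[38.8,-6.4,2],"delta_rot":[0,0,-4.43],"jaw":0},
  {"xyz":[39.2,-3.3,2],"delta_rot":[0,0,-4.43],"jaw":0},
])

```text
time_s: 1.87
tcp_pos: [0.3614, -0.2599, 0.2159]
eef_rot: [[0.576, 0.817, 0.001], [0.817, -0.576, -0.0], [0.0, 0.001, -1.0]]
ft_force: [1.7, -0.6, 1.3]
gripper_width: 1.0
```

servo_tool([
  {"xyz":[39.3,-0.3,2],"delta_rot":[0,0,-4.43],"jaw":0},
  {"xyz":[39.2,2.7,2],"delta_rot":[0,0,-4.43],"jaw":0},
  {"xyz":[38.9,5.7,2],"delta_rot":[0,0,-4.43],"jaw":0},
  {"xyz":[38.3,8.7,2],"delta_rot":[0,0,-4.43],"jaw":0},
  {"xyz":[37.5,11.7,2],"delta_rot":[0,0,-4.43],"jaw":0},
  {"xyz":[36.5,14.5,2],"delta_rot":[0,0,-4.43],"jaw":0},
  {"xyz":[35.3,17.3,2],"delta_rot":[0,0,-4.43],"jaw":0},
  {"xyz":[33.9,20.0,2],"delta_rot":[0,0,-4.43],"jaw":0},
])

```text
time_s: 2.53
tcp_pos: [0.5415, -0.0018, 0.1998]
eef_rot: [[-0.005, 1.0, 0.001], [1.0, 0.005, -0.0], [-0.0, 0.001, -1.0]]
ft_force: [1.0, -0.9, 0.8]
gripper_width: 1.0
```

Run:
```python
from h import *
snap('wrist','x0')
s=st(); snap('wrist','w1')
for n in ['tin_center','mark']:
    r=cams.landmark_of('wrist',n); print(n,[(np.round(d['at'],4).tolist(),round(d['conf'],2)) for d in r[:2]])
```

```text
t 2.583 tcp [0.5443 0.0027 0.1983] w 1.002 F [-3.7  4.2 -3.9]
[[-0.014, 1.0, 0.001], [1.0, 0.014, 0.002], [0.002, 0.001, -1.0]]
q [0.004 0.062 0.085 1.593 0.002 1.561]
tin_center [([0.5424, -0.003, 0.0282], 0.59)]
mark []
```

View pics/w1.png

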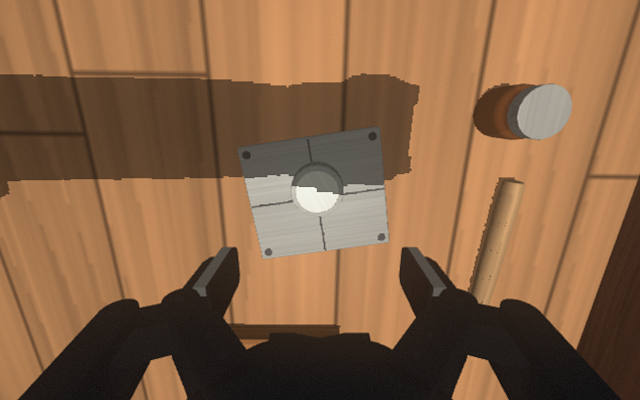

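The wrist view shows the tin's lid centred at (317,188) and the lines crossing at about (317,198). Some residual sway is left, so I re-measure.

Run:
```python
from h import *
s=st()
im=snap('wrist','w2')
cv2.imwrite('pics/w2z.png',cv2.resize(im[110:270,220:410,::-1],None,fx=4,fy=4,interpolation=2))
r=cams.trace('wrist','tin_center')
for d in r[:1]:
    ys,xs=np.nonzero(d['region']); print(d['conf'],cv2.minEnclosingCircle(np.c_[xs,ys].astype(np.float32)),xs.mean(),ys.mean())
```

```text
t 2.733 tcp [ 0.5408 -0.003   0.1993] w 1.0 F [-0.3 -0.5  0.6]
[[-0.003, 1.0, -0.001], [1.0, 0.003, -0.0], [-0.0, -0.001, -1.0]]
q [-0.005  0.056  0.08   1.596 -0.     1.563]
0.97 ((319.96185302734375, 183.02542114257812), 27.477245330810547) 320.35135135135135 183.24102791315906
```

View pics/w2z.png

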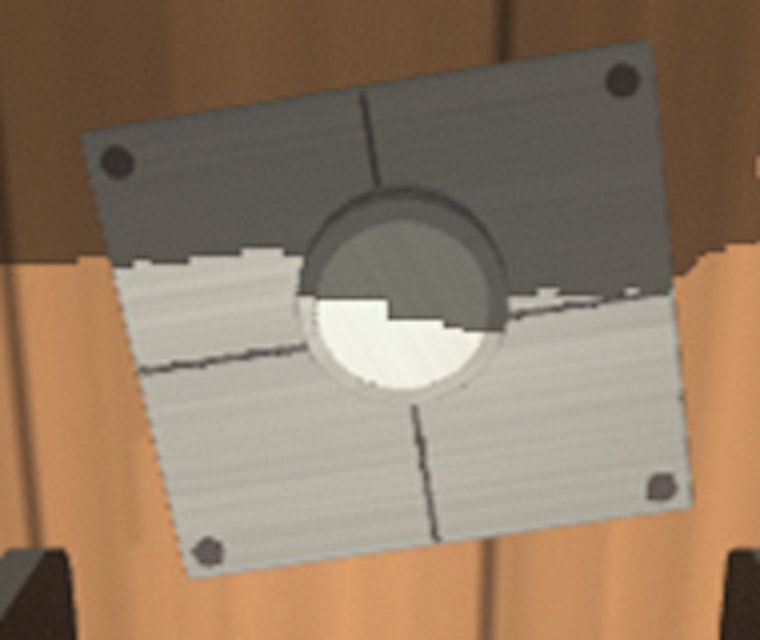

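Run:
```python
from h import *
s=env.get_state(); tcp=np.array([.5408,-.003,.1993]);Rt=np.array(s['eef_rot'])
z=lambda a:np.array(a)/4.+[220-.4,110-.4]
c=z([(83,132),(650,42),(690,505),(188,577)]); l=z([(362,92),(436,541),(141,371),(669,293)])
P=ray('wrist',c,.012,tcp,Rt)[:,:2]; L=ray('wrist',l,.012,tcp,Rt)[:,:2]
print(P,np.linalg.norm(P-np.roll(P,1,0),axis=1)); print(P.mean(0))
a,b,c2,d=L; M=np.c_[b-a,-(d-c2)]; t=np.linalg.solve(M,c2-a); print('mark',a+t[0]*(b-a))
print('xdir',np.degrees(np.arctan2(*(d-c2)[::-1])),'ydir',np.degrees(np.arctan2(*(a-b)[::-1])))
for zz in (.03,.044): print(ray('wrist',[(319.96,183.0),z([403,305])],zz,tcp,Rt))
```

```text
[[ 0.44753601  0.03842633]
 [ 0.61246035  0.06386053]
 [ 0.63533736 -0.08154485]
 [ 0.47009399 -0.10784462]] [0.14800019 0.16687401 0.14719403 0.16732319]
[ 0.54135693 -0.02177565]
mark [ 0.54125205 -0.02295664]
xdir 8.747639786790309 ydir 99.03338362779284
[[ 0.5411421  -0.00595124  0.03      ]
 [ 0.54159868 -0.00937118  0.03      ]]
[[ 0.54111055 -0.00239977  0.044     ]
 [ 0.54154659 -0.00566581  0.044     ]]
```

servo_tool([
  {"xyz":[-2.5,0,20],"delta_rot":[0,0,0],"jaw":0},
  {"xyz":[0,0,30],"delta_rot":[0,0,0],"jaw":0},
  {"xyz":[0,0,35],"delta_rot":[0,0,0],"jaw":0},
  {"xyz":[0,0,30],"delta_rot":[0,0,0],"jaw":0},
  {"xyz":[0,0,25],"delta_rot":[0,0,0],"jaw":0},
  {"xyz":[0,0,14],"delta_rot":[0,0,0],"jaw":0},
  {"xyz":[0,0,6],"delta_rot":[0,0,0],"jaw":0},
  {"xyz":[0,0,0],"delta_rot":[0,0,0],"jaw":0},
])

```text
time_s: 3.5
tcp_pos: [0.5397, -0.0074, 0.039]
eef_rot: [[0.001, 1.0, -0.002], [1.0, -0.001, -0.0], [-0.0, -0.002, -1.0]]
ft_force: [0.3, -1.0, 0.7]
gripper_width: 0.997
```

servo_tool([
  {"xyz":[0,0,0],"delta_rot":[0,0,0],"jaw":0.5},
  {"xyz":[0,0,0],"delta_rot":[0,0,0],"jaw":1},
  {"xyz":[0,0,0],"delta_rot":[0,0,0],"jaw":1},
  {"xyz":[0,0,0],"delta_rot":[0,0,0],"jaw":1},
  {"xyz":[0,0,0],"delta_rot":[0,0,0],"jaw":1},
  {"xyz":[0,0,0],"delta_rot":[0,0,0],"jaw":1},
  {"xyz":[0,0,0],"delta_rot":[0,0,0],"jaw":1},
  {"xyz":[0,0,0],"delta_rot":[0,0,0],"jaw":1},
])

```text
time_s: 4.17
tcp_pos: [0.5435, -0.0063, 0.0445]
eef_rot: [[-0.001, 1.0, 0.008], [1.0, 0.001, -0.0], [-0.0, 0.008, -1.0]]
ft_force: [-1.7, -0.4, 20.8]
gripper_width: 0.001
```

The width reads 0, so the grasp missed. Looking before I do anything else.

Run:
```python
from h import *
st();snap('wrist','w3');im=snap('scene','s3')
cv2.imwrite('pics/s3z.png',cv2.resize(im[130:270,200:380,::-1],None,fx=4,fy=4,interpolation=2))
```

```text
t 4.167 tcp [ 0.5435 -0.0063  0.0445] w 0.001 F [-1.7 -0.4 20.8]
[[-0.001, 1.0, 0.008], [1.0, 0.001, -0.0], [-0.0, 0.008, -1.0]]
q [-0.012  0.074 -0.2    1.289 -0.     1.558]
```

View pics/w3.png

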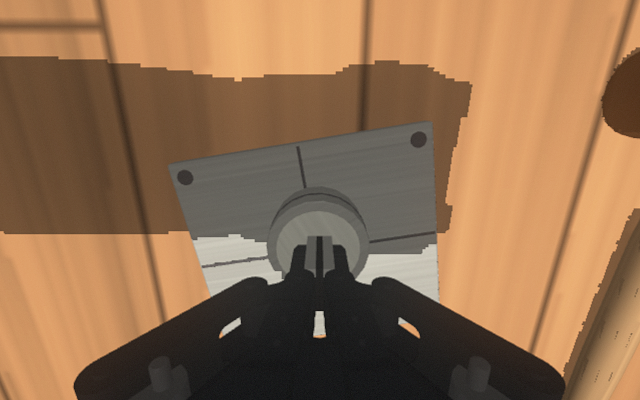

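View pics/s3z.png

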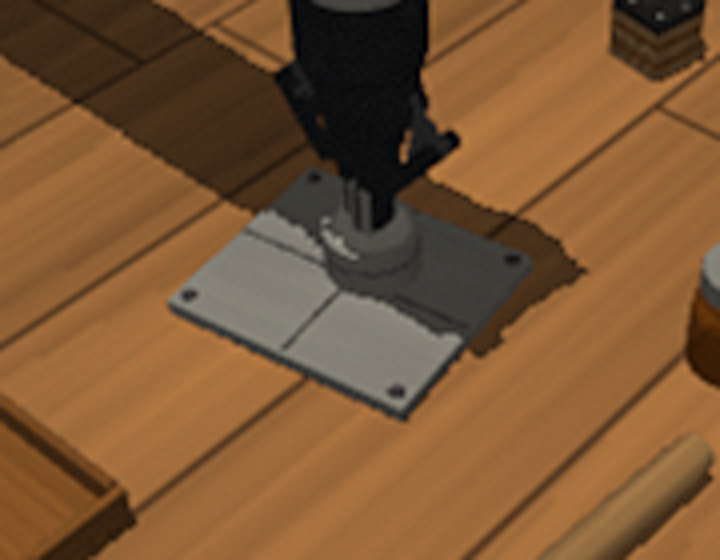

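Run:
```python
from h import *
im=cv2.imread('pics/w3.png'); cv2.imwrite('pics/w3z.png',cv2.resize(im[150:350,220:420],None,fx=4,fy=4,interpolation=2))
tcp=np.array([.5435,-.0063,.0445]);Rt=np.array(env.get_state()['eef_rot'])
print(ray('wrist',[(318,240),(267,240),(369,240),(318,200),(318,188),(300,150),(319,237)],.044,tcp,Rt))
p=cams.camera_params('wrist');T=np.linalg.inv(p['T_tool_cam'])
for zz in (0,.01,.022,.03,.035):
    X=T@[0.011,0,zz,1]; X2=T@[-.011,0,zz,1]; u=p['mtx']@X[:3];u2=p['mtx']@X2[:3]; print(zz,u[:2]/u[2],u2[:2]/u2[2])
```

```text
[[5.42367009e-01 2.75911183e-04 4.40000000e-02]
 [5.13491734e-01 3.47814717e-04 4.40000000e-02]
 [5.71324448e-01 2.03803050e-04 4.40000000e-02]
 [5.42372474e-01 2.40893692e-02 4.40000000e-02]
 [5.42374018e-01 3.08186457e-02 4.40000000e-02]
 [5.33160833e-01 5.09868499e-02 4.40000000e-02]
 [5.42932430e-01 2.13861483e-03 4.40000000e-02]]
0 [320.00032113 233.21259504] [319.97027383 267.73143463]
0.01 [319.96107431 226.15998878] [319.9342095 259.0193379]
0.022 [319.91960783 218.70851061] [319.89591984 249.76966773]
0.03 [319.89484245 214.25820153] [319.87296023 244.22329076]
0.035 [319.88038527 211.66026364] [319.85952538 240.97782215]
```

View pics/w3z.png

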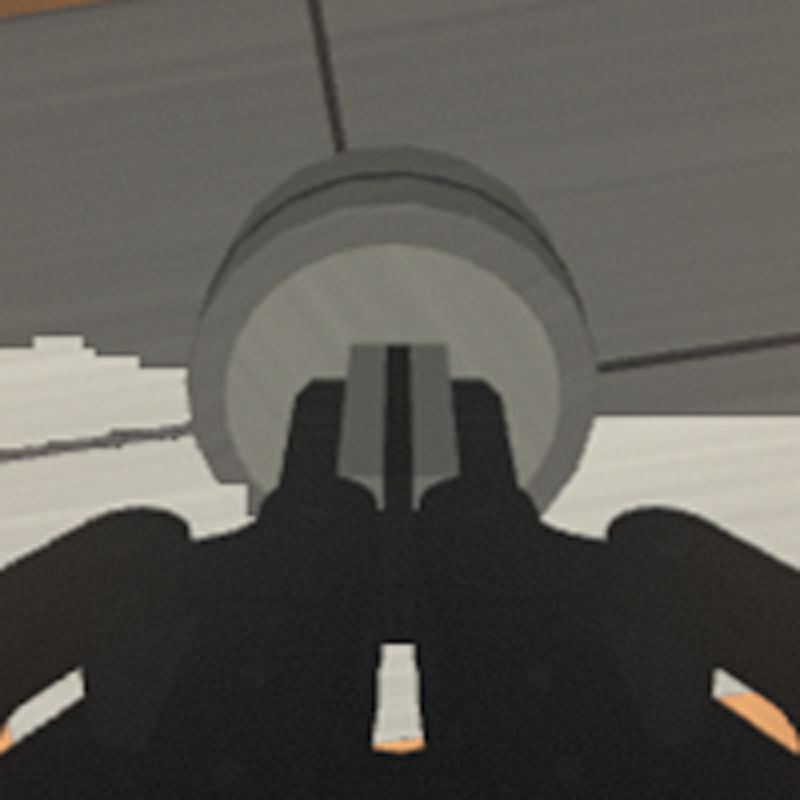

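The shut fingertips sit on the lid with the TCP at z≈0.0445. The picture and the contact height both put the shut tips level with the TCP, not 22 mm ahead of it. I'll lift, open and descend further in stages, watching the force.

servo_tool([
  {"xyz":[0,0,-20],"delta_rot":[0,0,0],"jaw":1},
  {"xyz":[0,0,-15],"delta_rot":[0,0,0],"jaw":0.5},
  {"xyz":[0,0,0],"delta_rot":[0,0,0],"jaw":0},
  {"xyz":[0,0,0],"delta_rot":[0,0,0],"jaw":0},
  {"xyz":[0,0,0],"delta_rot":[0,0,0],"jaw":0},
  {"xyz":[0,0,0],"delta_rot":[0,0,0],"jaw":0},
  {"xyz":[0,0,0],"delta_rot":[0,0,0],"jaw":0},
  {"xyz":[0,0,0],"delta_rot":[0,0,0],"jaw":0},
])

```text
time_s: 4.93
tcp_pos: [0.5404, -0.0063, 0.0741]
eef_rot: [[-0.001, 1.0, -0.001], [1.0, 0.001, 0.0], [0.0, -0.001, -1.0]]
ft_force: [0.4, 0.2, -0.6]
gripper_width: 0.977
```

Run:
```python
from h import *
s=st();im=snap('wrist','w4');snap('scene','s4')
c=lambda n:[(np.round(d['at'],4).tolist(),round(d['conf'],2)) for d in cams.landmark_of('wrist',n)[:2]]
print(c('tin_center'))
r=cams.trace('wrist','tin_center')
for d in r[:1]:
    ys,xs=np.nonzero(d['region']); print(d['conf'],cv2.minEnclosingCircle(np.c_[xs,ys].astype(np.float32)),xs.mean(),ys.mean())
```

```text
t 4.933 tcp [ 0.5404 -0.0063  0.0741] w 0.977 F [ 0.4  0.2 -0.6]
[[-0.001, 1.0, -0.001], [1.0, 0.001, 0.0], [0.0, -0.001, -1.0]]
q [-0.012  0.063 -0.154  1.355 -0.     1.558]
[([0.5395, -0.0022, 0.0259], 0.79)]
0.65 ((323.7851867675781, 221.24073791503906), 46.32464599609375) 322.9140242940527 221.85013409055057
```

View pics/w4.png

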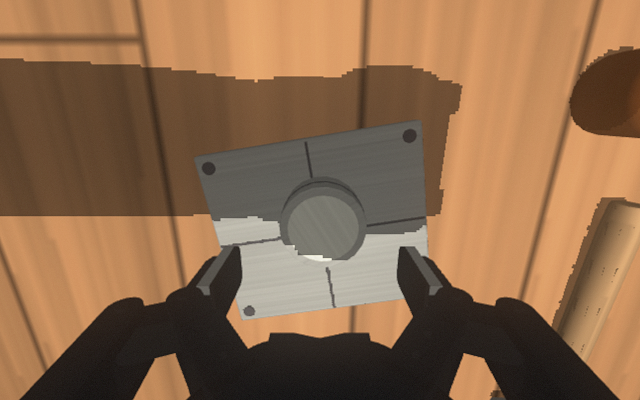

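The tin is upright and has not moved; its lid is at (323,226). Now the staged descent.

servo_tool([
  {"xyz":[0,0,12],"delta_rot":[0,0,0],"jaw":0},
  {"xyz":[0,0,14],"delta_rot":[0,0,0],"jaw":0},
  {"xyz":[0,0,12],"delta_rot":[0,0,0],"jaw":0},
  {"xyz":[0,0,8],"delta_rot":[0,0,0],"jaw":0},
  {"xyz":[0,0,6],"delta_rot":[0,0,0],"jaw":0},
  {"xyz":[0,0,3],"delta_rot":[0,0,0],"jaw":0},
  {"xyz":[0,0,1],"delta_rot":[0,0,0],"jaw":0},
  {"xyz":[0,0,0],"delta_rot":[0,0,0],"jaw":0},
])

```text
time_s: 5.8
tcp_pos: [0.5408, -0.0063, 0.0188]
eef_rot: [[-0.001, 1.0, 0.0], [1.0, 0.001, 0.0], [0.0, 0.0, -1.0]]
ft_force: [-0.6, 0.5, 0.9]
gripper_width: 0.999
```

servo_tool([
  {"xyz":[0,0,0],"delta_rot":[0,0,0],"jaw":0.2},
  {"xyz":[0,0,0],"delta_rot":[0,0,0],"jaw":0.4},
  {"xyz":[0,0,0],"delta_rot":[0,0,0],"jaw":0.6},
  {"xyz":[0,0,0],"delta_rot":[0,0,0],"jaw":0.8},
  {"xyz":[0,0,0],"delta_rot":[0,0,0],"jaw":1},
  {"xyz":[0,0,0],"delta_rot":[0,0,0],"jaw":1},
  {"xyz":[0,0,0],"delta_rot":[0,0,0],"jaw":1},
  {"xyz":[0,0,0],"delta_rot":[0,0,0],"jaw":1},
])

```text
time_s: 6.47
tcp_pos: [0.5414, -0.0063, 0.02]
eef_rot: [[-0.001, 1.0, 0.002], [1.0, 0.001, -0.0], [-0.0, 0.002, -1.0]]
ft_force: [-0.9, 0.2, 6.4]
gripper_width: 0.68
```

Gripped: the width reads 0.68, about 58 mm. Lift and carry.

servo_tool([
  {"xyz":[0,0,-8],"delta_rot":[0,0,0],"jaw":1},
  {"xyz":[0,0,-15],"delta_rot":[0,0,0],"jaw":1},
  {"xyz":[0,0,-20],"delta_rot":[0,0,0],"jaw":1},
  {"xyz":[-10,-2,-12],"delta_rot":[0,0,0],"jaw":1},
  {"xyz":[-22,-5,-5],"delta_rot":[0,0,0],"jaw":1},
  {"xyz":[-32,-7,0],"delta_rot":[0,0,0],"jaw":1},
  {"xyz":[-36,-7,0],"delta_rot":[0,0,0],"jaw":1},
  {"xyz":[-36,-7,0],"delta_rot":[0,0,0],"jaw":1},
])

```text
time_s: 7.13
tcp_pos: [0.5123, -0.144, 0.0794]
eef_rot: [[-0.002, 1.0, 0.001], [1.0, 0.002, -0.0], [-0.0, 0.001, -1.0]]
ft_force: [1.6, -0.4, -1.1]
gripper_width: 0.676
```

servo_tool([
  {"xyz":[-36,-7,0],"delta_rot":[0,0,0],"jaw":1},
  {"xyz":[-36,-7,0],"delta_rot":[0,0,0],"jaw":1},
  {"xyz":[-34,-7,0],"delta_rot":[0,0,0],"jaw":1},
  {"xyz":[-28,-6,0],"delta_rot":[0,0,0],"jaw":1},
  {"xyz":[-20,-4,0],"delta_rot":[0,0,0],"jaw":1},
  {"xyz":[-12,-1,0],"delta_rot":[0,0,0],"jaw":1},
  {"xyz":[-2,0,10],"delta_rot":[0,0,0],"jaw":1},
  {"xyz":[0,0,10],"delta_rot":[0,0,0],"jaw":1},
])

```text
time_s: 7.8
tcp_pos: [0.4812, -0.3109, 0.0585]
eef_rot: [[-0.0, 1.0, 0.001], [1.0, 0.0, -0.0], [-0.0, 0.001, -1.0]]
ft_force: [-0.3, 0.7, -1.4]
gripper_width: 0.678
```

Run:
```python
from h import *
st();im=snap('wrist','w5')
```

```text
t 7.8 tcp [ 0.4812 -0.3109  0.0585] w 0.678 F [-0.3  0.7 -1.4]
[[-0.0, 1.0, 0.001], [1.0, 0.0, -0.0], [-0.0, 0.001, -1.0]]
q [-0.574  0.144 -0.097  1.329  0.     0.997]
```

View pics/w5.png

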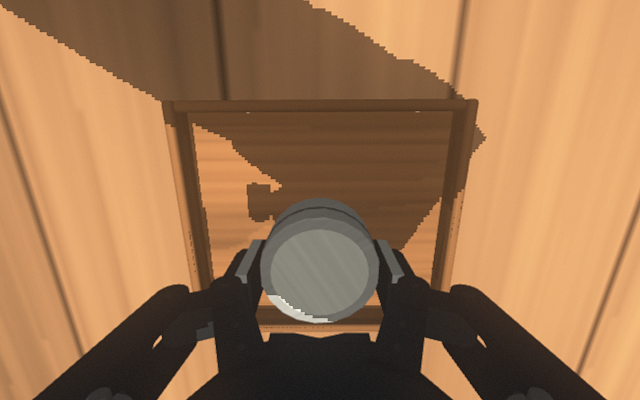

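The tin is held level at (320,268), over the middle of the tray. Next I lower it.

servo_tool([
  {"xyz":[0,0,10],"delta_rot":[0,0,0],"jaw":1},
  {"xyz":[0,0,11],"delta_rot":[0,0,0],"jaw":1},
  {"xyz":[0,0,10],"delta_rot":[0,0,0],"jaw":1},
  {"xyz":[0,0,6],"delta_rot":[0,0,0],"jaw":1},
  {"xyz":[0,0,3],"delta_rot":[0,0,0],"jaw":1},
  {"xyz":[0,0,2],"delta_rot":[0,0,0],"jaw":1},
  {"xyz":[0,0,1],"delta_rot":[0,0,0],"jaw":1},
  {"xyz":[0,0,0],"delta_rot":[0,0,0],"jaw":1},
])

```text
time_s: 8.52
tcp_pos: [0.4812, -0.3104, 0.016]
eef_rot: [[-0.001, 1.0, 0.0], [1.0, 0.001, -0.0], [-0.0, 0.0, -1.0]]
ft_force: [0.4, 0.8, -0.2]
gripper_width: 0.678
```

servo_tool([
  {"xyz":[0,0,0.7],"delta_rot":[0,0,0],"jaw":1},
  {"xyz":[0,0,0.6],"delta_rot":[0,0,0],"jaw":1},
  {"xyz":[0,0,0.5],"delta_rot":[0,0,0],"jaw":1},
  {"xyz":[0,0,0.4],"delta_rot":[0,0,0],"jaw":1},
  {"xyz":[0,0,0],"delta_rot":[0,0,0],"jaw":1},
  {"xyz":[0,0,0],"delta_rot":[0,0,0],"jaw":1},
  {"xyz":[0,0,0],"delta_rot":[0,0,0],"jaw":1},
  {"xyz":[0,0,0],"delta_rot":[0,0,0],"jaw":1},
])

```text
time_s: 9.18
tcp_pos: [0.4813, -0.3106, 0.015]
eef_rot: [[-0.001, 1.0, 0.001], [1.0, 0.001, -0.001], [-0.001, 0.001, -1.0]]
ft_force: [-3.1, 2.2, 8.6]
gripper_width: 0.679
```

Contact (about 8 N). Release, then rise.

servo_tool([
  {"xyz":[0,0,0],"delta_rot":[0,0,0],"jaw":0.3},
  {"xyz":[0,0,0],"delta_rot":[0,0,0],"jaw":0.1},
  {"xyz":[0,0,0],"delta_rot":[0,0,0],"jaw":0},
  {"xyz":[0,0,0],"delta_rot":[0,0,0],"jaw":0},
  {"xyz":[0,0,-5],"delta_rot":[0,0,0],"jaw":0},
  {"xyz":[0,0,-20],"delta_rot":[0,0,0],"jaw":0},
  {"xyz":[0,0,-30],"delta_rot":[0,0,0],"jaw":0},
  {"xyz":[0,0,-35],"delta_rot":[0,0,0],"jaw":0},
])

```text
time_s: 9.85
tcp_pos: [0.4801, -0.3097, 0.1033]
eef_rot: [[-0.001, 1.0, -0.003], [1.0, 0.001, 0.002], [0.002, -0.003, -1.0]]
ft_force: [0.3, -0.7, -0.3]
gripper_width: 0.997
```

Run:
```python
from h import *
s=st();im=snap('scene','s6')
cv2.imwrite('pics/s6z.png',cv2.resize(im[130:330,80:380,::-1],None,fx=2.5,fy=2.5,interpolation=2))
R1=np.array([[0,1,0],[1,0,0],[0,0,-1.]])
print([(np.round(d['at'],4).tolist(),round(d['conf'],2)) for d in cams.landmark_of('scene','tin_center')])
```

```text
t 9.85 tcp [ 0.4801 -0.3097  0.1033] w 0.997 F [ 0.3 -0.7 -0.3]
[[-0.001, 1.0, -0.003], [1.0, 0.001, 0.002], [0.002, -0.003, -1.0]]
q [-0.573  0.13  -0.025  1.419  0.     0.997]
[([0.4799, -0.3088, 0.019], 0.9)]
```

View pics/s6z.png

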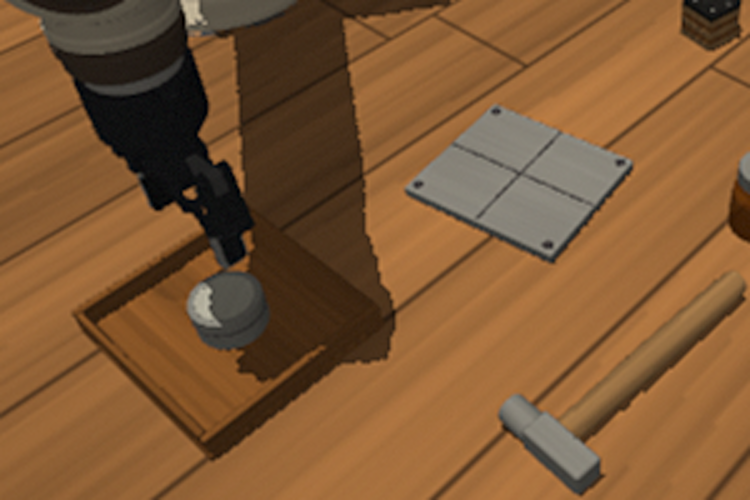

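The tin stands upright in the tray. On the way to the heel I'll stop over the plate to measure the mark.

servo_tool([
  {"xyz":[15,5,-30],"delta_rot":[0,0,0],"jaw":0},
  {"xyz":[30,8,-25],"delta_rot":[0,0,0],"jaw":0},
  {"xyz":[37,9,-15],"delta_rot":[0,0,0],"jaw":0},
  {"xyz":[38,9,-10],"delta_rot":[0,0,0],"jaw":0},
  {"xyz":[38,9,-10],"delta_rot":[0,0,0],"jaw":0},
  {"xyz":[35,9,-5],"delta_rot":[0,0,0],"jaw":0},
  {"xyz":[25,8,-2],"delta_rot":[0,0,0],"jaw":0},
  {"xyz":[12,3,0],"delta_rot":[0,0,0],"jaw":0},
])

```text
time_s: 10.62
tcp_pos: [0.5417, -0.0774, 0.2014]
eef_rot: [[-0.004, 1.0, 0.002], [1.0, 0.004, 0.0], [0.0, 0.002, -1.0]]
ft_force: [-0.2, -0.5, 0.2]
gripper_width: 1.003
```

Run:
```python
from h import *
cams.get_image('wrist');cams.get_image('wrist')
s=st();im=snap('wrist','w7')
cv2.imwrite('pics/w7z.png',cv2.resize(im[100:280,200:410,::-1],None,fx=3.5,fy=3.5,interpolation=2))
cv2.imwrite('pics/w7g.png',cv2.cvtColor(im,cv2.COLOR_RGB2GRAY))
```

```text
t 10.717 tcp [ 0.5411 -0.0787  0.2005] w 0.999 F [-0.3 -1.2 -0.5]
[[-0.004, 1.0, -0.0], [1.0, 0.004, 0.0], [0.0, -0.0, -1.0]]
q [-0.145  0.07   0.097  1.598  0.     1.422]
```

View pics/w7.png

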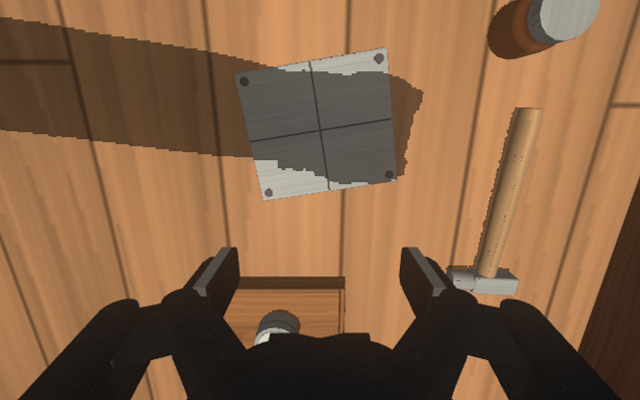

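View pics/w7z.png

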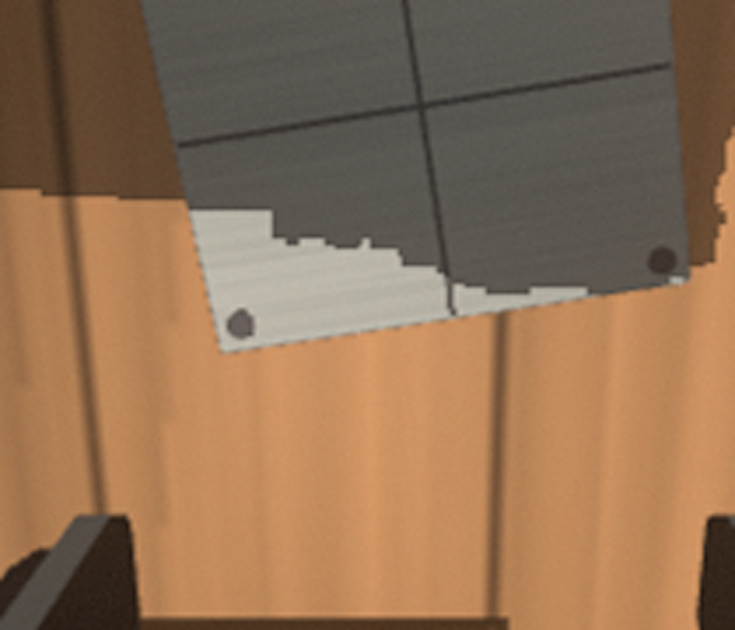

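Run:
```python
from h import *
tcp=np.array([.5411,-.0787,.2005]);Rt=np.array(env.get_state()['eef_rot'])
z=lambda a:np.array(a)/3.5+[200-.36,100-.36]
P=ray('wrist',z([(420,106),(178,146),(668,66),(452,312)]),.012,tcp,Rt); print(P)
d=P[2]-P[1]; print(np.degrees(np.arctan2(d[1],d[0])), (P[1]+P[2])/2); d=P[0]-P[3]; print(np.degrees(np.arctan2(d[1],d[0]))-90)
```

```text
[[ 0.54084326 -0.02287205  0.012     ]
 [ 0.45938801 -0.03619491  0.012     ]
 [ 0.62228711 -0.00986822  0.012     ]
 [ 0.5524147  -0.09388289  0.012     ]]
9.180390851449202 [ 0.54083756 -0.02303157  0.012     ]
9.255178381198064
```

servo_tool([
  {"xyz":[15,0,0],"delta_rot":[0,0,0],"jaw":0},
  {"xyz":[35,0,0],"delta_rot":[0,0,0],"jaw":0},
  {"xyz":[40,0,0],"delta_rot":[0,0,0],"jaw":0},
  {"xyz":[40,0,0],"delta_rot":[0,0,0],"jaw":0},
  {"xyz":[40,0,0],"delta_rot":[0,0,0],"jaw":0},
  {"xyz":[40,0,0],"delta_rot":[0,0,0],"jaw":0},
  {"xyz":[40,0,0],"delta_rot":[0,0,0],"jaw":0},
  {"xyz":[40,0,0],"delta_rot":[0,0,0],"jaw":0},
])

```text
time_s: 11.43
tcp_pos: [0.5406, 0.2098, 0.2004]
eef_rot: [[0.001, 1.0, -0.0], [1.0, -0.001, -0.0], [-0.0, -0.0, -1.0]]
ft_force: [0.1, -0.5, -0.3]
gripper_width: 0.995
```

servo_tool([
  {"xyz":[32,0,0],"delta_rot":[0,0,0],"jaw":0},
  {"xyz":[14,0,0],"delta_rot":[0,0,0],"jaw":0},
  {"xyz":[4,0,0],"delta_rot":[0,0,0],"jaw":0},
  {"xyz":[0,0,0],"delta_rot":[0,0,0],"jaw":0},
  {"xyz":[0,0,0],"delta_rot":[0,0,0],"jaw":0},
  {"xyz":[0,0,0],"delta_rot":[0,0,0],"jaw":0},
  {"xyz":[0,0,0],"delta_rot":[0,0,0],"jaw":0},
  {"xyz":[0,0,0],"delta_rot":[0,0,0],"jaw":0},
])

```text
time_s: 12.1
tcp_pos: [0.5407, 0.2585, 0.2009]
eef_rot: [[0.0, 1.0, 0.0], [1.0, -0.0, 0.0], [0.0, 0.0, -1.0]]
ft_force: [0.1, 0.5, 0.3]
gripper_width: 0.998
```

Run:
```python
from h import *
s=st();im=snap('wrist','w8')
for n in ['heel_center','heel_breast']: print(n,[(np.round(d['at'],4).tolist(),round(d['conf'],2)) for d in cams.landmark_of('wrist',n)[:2]])
```

```text
t 12.1 tcp [0.5407 0.2585 0.2009] w 0.998 F [0.1 0.5 0.3]
[[0.0, 1.0, 0.0], [1.0, -0.0, 0.0], [0.0, 0.0, -1.0]]
q [ 0.446  0.197  0.239  1.612 -0.     2.017]
heel_center [([0.5332, 0.3067, 0.0218], 0.63)]
heel_breast [([0.532, 0.2783, 0.024], 0.75)]
```

View pics/w8.png

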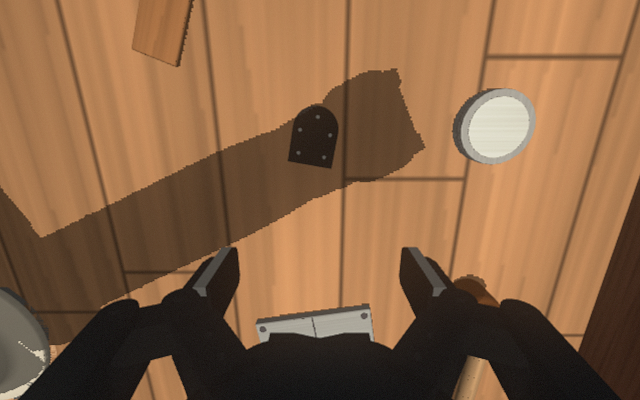

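Run:
```python
from h import *
im=snap('top','t8')
cv2.imwrite('pics/t8z.png',cv2.resize(im[180:280,180:380,::-1],None,fx=4,fy=4,interpolation=2))
im=cv2.imread('pics/w8.png')
g=cv2.resize(im[90:190,270:360],None,fx=6,fy=6,interpolation=2)
g=np.clip(g.astype(float)*2,0,255).astype(np.uint8)
cv2.imwrite('pics/w8z.png',g)
```

```text
(no output)
```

View pics/w8z.png

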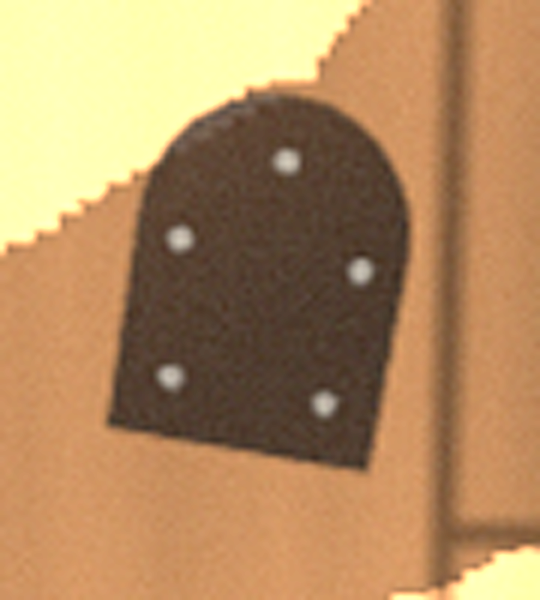

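View pics/t8z.png

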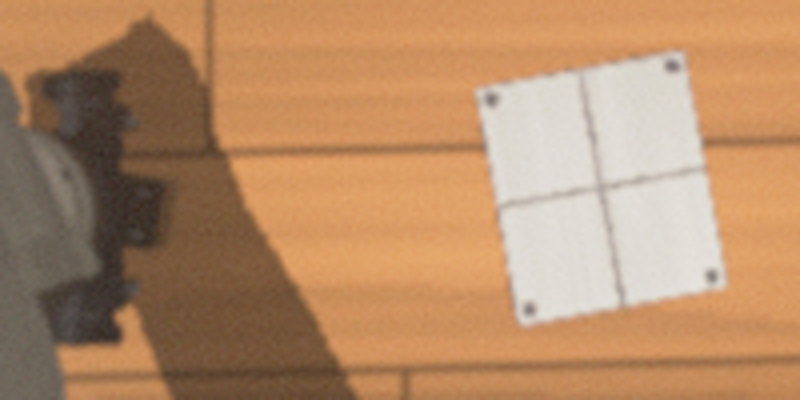

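Run:
```python
from h import *
s=env.get_state();tcp=np.array(s['tcp_pos']);Rt=np.array(s['eef_rot'])
z=lambda a:np.array(a)/6+[270-.42,90-.42]
print('mark top',ray('top',[(601/4+180-.4,186/4+180-.4)],.012))
P=ray('wrist',z([(108,425),(367,468),(285,93)]),.046,tcp,Rt)[:,:2]; print(P, np.linalg.norm(P[1]-P[0]))
d=P[1]-P[0]; u=np.array([-d[1],d[0]])/np.linalg.norm(d); print('heel x yaw',np.degrees(np.arctan2(u[1],u[0])))
m=(P[0]+P[1])/2; print('len',(P[2]-m)@u,'center',m+.031*u, 'center2',P[2]-.031*u)
# top cam
```

```text
mark top [[ 0.54186518 -0.02180891  0.012     ]]
[[0.50588376 0.2852768 ]
 [0.55259309 0.27746782]
 [0.53783083 0.34193909]] 0.04735759039254819
heel x yaw 80.50892104655661
len 0.06115453962391102 center [0.53435014 0.31194796] center2 [0.53271911 0.31136344]
```

```bash
cat >> h.py <<'E'
Z=np.array([0,0,1.])
def toolR(hx_yaw,tilt):
    """tool y=-hy; tilt deg: -45 => z=(-hx-Z)/rt2 ; +45 => (hx-Z)/rt2 ; hx_yaw horizontal reference dir"""
    a=np.radians(hx_yaw); hx=np.array([np.cos(a),np.sin(a),0]); hy=np.cross(Z,hx); t=np.radians(tilt)
    z=np.sin(t)*hx-np.cos(t)*Z; y=-hy; return np.c_[np.cross(y,z),y,z]
E
python3 - <<'E'
from h import *
s=env.get_state()
rows(s['tcp_pos'],s['eef_rot'],[.5399,.3476,.0696],toolR(80.6,-45),12)
E
```

```text
[7.4, -0.0, 10.9] [0.31, -3.74, 0.75]
[8.0, -0.1, 10.4] [0.31, -3.74, 0.75]
[8.7, -0.1, 9.9] [0.31, -3.74, 0.75]
[9.3, -0.2, 9.3] [0.31, -3.74, 0.75]
[9.9, -0.3, 8.7] [0.31, -3.74, 0.75]
[10.5, -0.4, 8.0] [0.31, -3.74, 0.75]
[10.9, -0.5, 7.3] [0.31, -3.74, 0.75]
[11.4, -0.6, 6.6] [0.31, -3.74, 0.75]
[11.8, -0.7, 5.8] [0.31, -3.74, 0.75]
[12.1, -0.8, 5.0] [0.31, -3.74, 0.75]
[12.4, -1.0, 4.2] [0.31, -3.74, 0.75]
[12.7, -1.1, 3.4] [0.31, -3.74, 0.75]
```

servo_tool([
  {"xyz":[7.4,0,10.9],"delta_rot":[0.31,-3.74,0.75],"jaw":0},
  {"xyz":[8.0,-0.1,10.4],"delta_rot":[0.31,-3.74,0.75],"jaw":0},
  {"xyz":[8.7,-0.1,9.9],"delta_rot":[0.31,-3.74,0.75],"jaw":0},
  {"xyz":[9.3,-0.2,9.3],"delta_rot":[0.31,-3.74,0.75],"jaw":0},
  {"xyz":[9.9,-0.3,8.7],"delta_rot":[0.31,-3.74,0.75],"jaw":0},
  {"xyz":[10.5,-0.4,8.0],"delta_rot":[0.31,-3.74,0.75],"jaw":0},
  {"xyz":[10.9,-0.5,7.3],"delta_rot":[0.31,-3.74,0.75],"jaw":0},
  {"xyz":[11.4,-0.6,6.6],"delta_rot":[0.31,-3.74,0.75],"jaw":0},
])

```text
time_s: 12.97
tcp_pos: [0.54, 0.319, 0.113]
eef_rot: [[0.088, 0.994, -0.067], [0.86, -0.11, -0.498], [-0.502, -0.013, -0.865]]
ft_force: [0.3, 0.0, -1.1]
gripper_width: 1.001
```

servo_tool([
  {"xyz":[11.8,-0.7,5.8],"delta_rot":[0.31,-3.74,0.75],"jaw":0},
  {"xyz":[12.1,-0.8,5.0],"delta_rot":[0.31,-3.74,0.75],"jaw":0},
  {"xyz":[12.4,-1.0,4.2],"delta_rot":[0.31,-3.74,0.75],"jaw":0},
  {"xyz":[12.7,-1.1,3.4],"delta_rot":[0.31,-3.74,0.75],"jaw":0},
  {"xyz":[0,0,0],"delta_rot":[0,0,0],"jaw":0},
  {"xyz":[0,0,0],"delta_rot":[0,0,0],"jaw":0},
  {"xyz":[0,0,0],"delta_rot":[0,0,0],"jaw":0},
  {"xyz":[0,0,0],"delta_rot":[0,0,0],"jaw":0},
])

```text
time_s: 13.63
tcp_pos: [0.5405, 0.3477, 0.0734]
eef_rot: [[0.119, 0.986, -0.113], [0.701, -0.164, -0.694], [-0.703, 0.003, -0.711]]
ft_force: [-0.5, -0.3, 0.0]
gripper_width: 0.997
```

Run:
```python
from h import *
s=st();im=snap('wrist','w9');im=snap('scene','s9')
cv2.imwrite('pics/s9z.png',cv2.resize(im[60:220,240:480,::-1],None,fx=3.3,fy=3.3,interpolation=2))
Rt=toolR(80.6,-45); print(np.round(Rt,3).tolist())
print('to grasp in tool', 1000*np.array(s['eef_rot']).T@(np.array([.5307,.2917,.013])-s['tcp_pos']))
rows(s['tcp_pos'],s['eef_rot'],[.5307,.2917,.013],Rt,1)
```

```text
t 13.633 tcp [0.5405 0.3477 0.0734] w 0.997 F [-0.5 -0.3  0. ]
[[0.119, 0.986, -0.113], [0.701, -0.164, -0.694], [-0.703, 0.003, -0.711]]
q [ 0.761  1.03   0.985  2.193 -0.439  2.652]
[[0.115, 0.987, -0.115], [0.698, -0.163, -0.698], [-0.707, -0.0, -0.707]]
to grasp in tool [ 2.11754837 -0.64446056 82.8991451 ]
[2.1, -0.6, 82.9] [0.09, -0.31, -0.17]
```

View pics/w9.png

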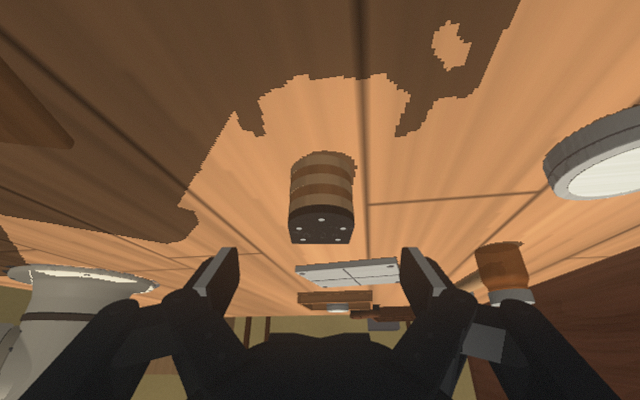

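View pics/s9z.png

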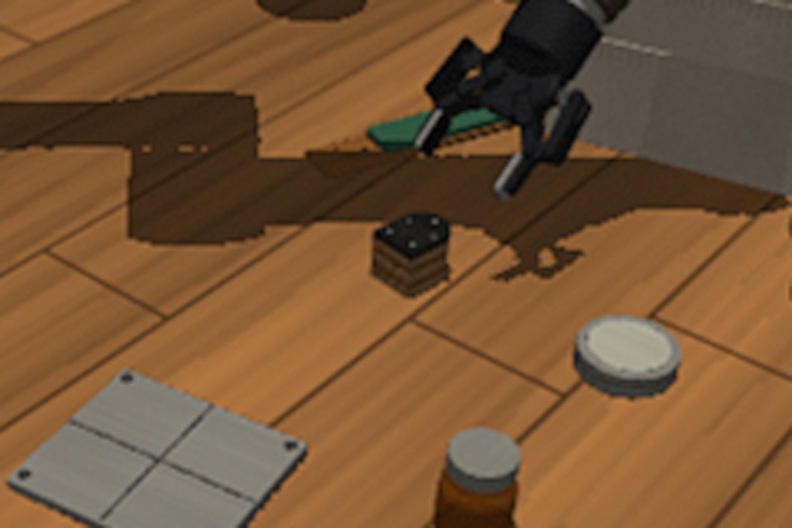

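The heel lies midway between the fingers, around (322,200). I'll approach along the tool, halfway first.

servo_tool([
  {"xyz":[1,0,6],"delta_rot":[0,0,0],"jaw":0},
  {"xyz":[1,0,10],"delta_rot":[0,0,0],"jaw":0},
  {"xyz":[0,0,10],"delta_rot":[0,0,0],"jaw":0},
  {"xyz":[0,0,8],"delta_rot":[0,0,0],"jaw":0},
  {"xyz":[0,0,6],"delta_rot":[0,0,0],"jaw":0},
  {"xyz":[0,0,0],"delta_rot":[0,0,0],"jaw":0},
  {"xyz":[0,0,0],"delta_rot":[0,0,0],"jaw":0},
  {"xyz":[0,0,0],"delta_rot":[0,0,0],"jaw":0},
])

```text
time_s: 14.4
tcp_pos: [0.5358, 0.3216, 0.0418]
eef_rot: [[0.118, 0.986, -0.114], [0.699, -0.164, -0.696], [-0.705, 0.002, -0.709]]
ft_force: [0.5, 0.3, -0.4]
gripper_width: 1.0
```

Run:
```python
from h import *
s=st()
rows(s['tcp_pos'],s['eef_rot'],[.5307,.2917,.013],toolR(80.6,-45),1)
```

```text
t 14.4 tcp [0.5358 0.3216 0.0418] w 1.0 F [ 0.5  0.3 -0.4]
[[0.118, 0.986, -0.114], [0.699, -0.164, -0.696], [-0.705, 0.002, -0.709]]
q [ 0.741  0.947  0.785  2.072 -0.452  2.635]
[-1.1, -0.1, 41.8] [0.04, -0.15, -0.11]
```

servo_tool([
  {"xyz":[-1,0,8],"delta_rot":[0,0,0],"jaw":0},
  {"xyz":[0,0,10],"delta_rot":[0,0,0],"jaw":0},
  {"xyz":[0,0,9],"delta_rot":[0,0,0],"jaw":0},
  {"xyz":[0,0,7],"delta_rot":[0,0,0],"jaw":0},
  {"xyz":[0,0,4],"delta_rot":[0,0,0],"jaw":0},
  {"xyz":[0,0,2],"delta_rot":[0,0,0],"jaw":0},
  {"xyz":[0,0,0],"delta_rot":[0,0,0],"jaw":0},
  {"xyz":[0,0,0],"delta_rot":[0,0,0],"jaw":0},
])

```text
time_s: 15.07
tcp_pos: [0.5308, 0.2932, 0.0127]
eef_rot: [[0.116, 0.987, -0.115], [0.698, -0.164, -0.697], [-0.706, 0.001, -0.708]]
ft_force: [0.2, 0.7, 0.8]
gripper_width: 1.0
```

Run:
```python
from h import *
s=st();im=snap('wrist','w10');im=snap('scene','s10')
cv2.imwrite('pics/s10z.png',cv2.resize(im[80:180,300:440,::-1],None,fx=5,fy=5,interpolation=2))
```

```text
t 15.067 tcp [0.5308 0.2932 0.0127] w 1.0 F [0.2 0.7 0.8]
[[0.116, 0.987, -0.115], [0.698, -0.164, -0.697], [-0.706, 0.001, -0.708]]
q [ 0.717  0.885  0.626  1.968 -0.466  2.614]
```

View pics/s10z.png

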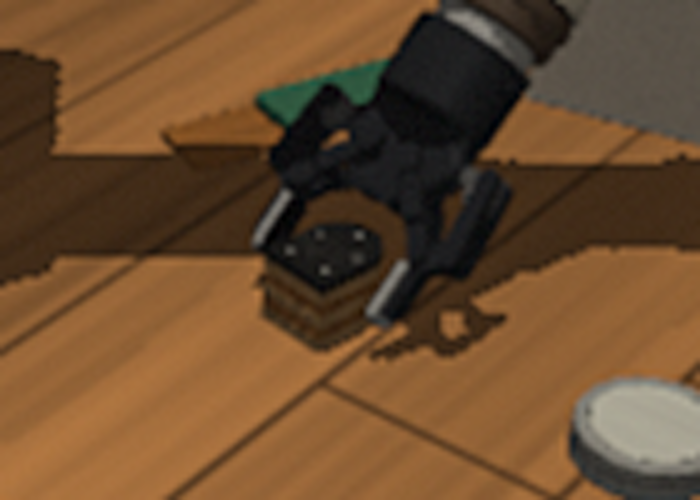

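View pics/w10.png

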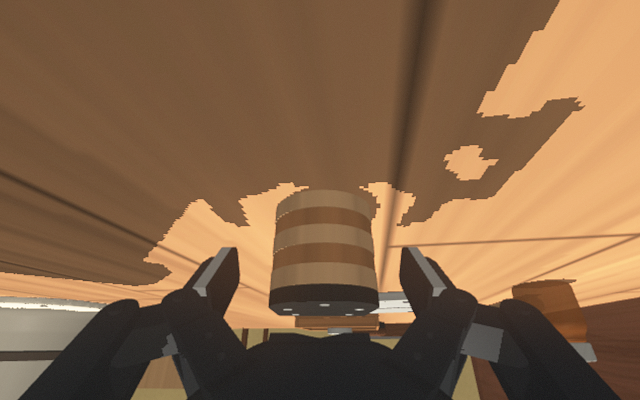

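The heel is centred between the pads, around col 324. Close gradually.

servo_tool([
  {"xyz":[0,0,0],"delta_rot":[0,0,0],"jaw":0.2},
  {"xyz":[0,0,0],"delta_rot":[0,0,0],"jaw":0.35},
  {"xyz":[0,0,0],"delta_rot":[0,0,0],"jaw":0.5},
  {"xyz":[0,0,0],"delta_rot":[0,0,0],"jaw":0.7},
  {"xyz":[0,0,0],"delta_rot":[0,0,0],"jaw":1},
  {"xyz":[0,0,0],"delta_rot":[0,0,0],"jaw":1},
  {"xyz":[0,0,0],"delta_rot":[0,0,0],"jaw":1},
  {"xyz":[0,0,0],"delta_rot":[0,0,0],"jaw":1},
])

```text
time_s: 15.83
tcp_pos: [0.5308, 0.293, 0.0125]
eef_rot: [[0.116, 0.987, -0.115], [0.698, -0.164, -0.697], [-0.707, 0.001, -0.708]]
ft_force: [0.8, 3.1, 3.1]
gripper_width: 0.556
```

Run:
```python
from h import *
s=st();im=snap('scene','s11')
cv2.imwrite('pics/s11z.png',cv2.resize(im[80:180,300:440,::-1],None,fx=5,fy=5,interpolation=2))
```

```text
t 15.833 tcp [0.5308 0.293  0.0125] w 0.556 F [0.8 3.1 3.1]
[[0.116, 0.987, -0.115], [0.698, -0.164, -0.697], [-0.707, 0.001, -0.708]]
q [ 0.717  0.885  0.625  1.968 -0.466  2.614]
```

View pics/s11z.png

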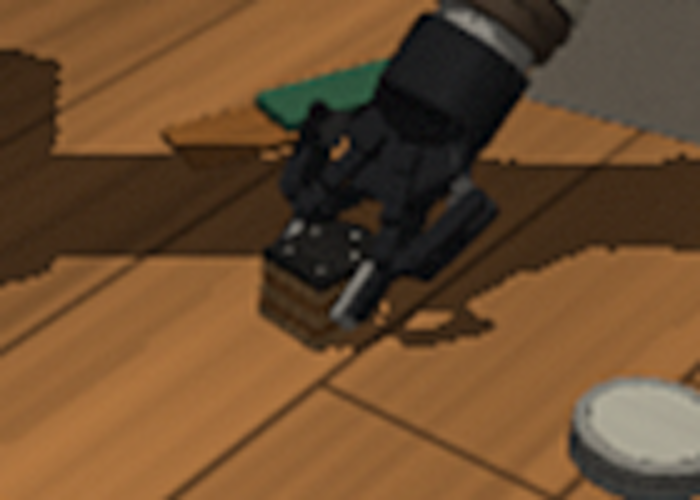

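Run:
```python
from h import *
s=env.get_state(); R0=np.array(s['eef_rot']); p=np.array(s['tcp_pos'])
o=R0.T@(np.array([.534,.3117,.023])-p); print('o',o)
R1=toolR(99.1,45)
Ct=np.array([.5412,-.0225,.043+.05]); p1=Ct-R1@o; print('target',p1,R1.round(3).tolist())
print('lift', R0.T@Z*50)
rows(p+.05*Z,R0,p1,R1,20)
```

```text
o [ 0.00603355  0.00014129 -0.02084953]
target [ 0.53940355 -0.01217772  0.07399079] [[-0.112, 0.987, -0.112], [0.698, 0.158, 0.698], [0.707, -0.0, -0.707]]
lift [-3.53329586e+01  2.21504445e-02 -3.53776985e+01]
[-11.0, 2.9, 10.2] [0.0, 4.46, -1.03]
[-11.8, 2.7, 9.3] [0.0, 4.46, -1.03]
[-12.5, 2.5, 8.3] [0.0, 4.46, -1.03]
[-13.2, 2.3, 7.3] [0.0, 4.46, -1.03]
[-13.8, 2.0, 6.3] [0.0, 4.46, -1.03]
[-14.2, 1.8, 5.2] [0.0, 4.46, -1.03]
[-14.6, 1.5, 4.1] [0.0, 4.46, -1.03]
[-14.9, 1.3, 2.9] [0.0, 4.46, -1.03]
[-15.1, 1.0, 1.8] [0.0, 4.46, -1.03]
[-15.2, 0.7, 0.6] [0.0, 4.46, -1.03]
[-15.3, 0.4, -0.6] [0.0, 4.46, -1.03]
[-15.2, 0.2, -1.8] [0.0, 4.46, -1.03]
[-15.0, -0.1, -3.0] [0.0, 4.46, -1.03]
[-14.7, -0.4, -4.1] [0.0, 4.46, -1.03]
[-14.3, -0.6, -5.3] [0.0, 4.46, -1.03]
[-13.9, -0.9, -6.3] [0.0, 4.46, -1.03]
[-13.3, -1.1, -7.4] [0.0, 4.46, -1.03]
[-12.7, -1.4, -8.4] [0.0, 4.46, -1.03]
[-12.0, -1.6, -9.4] [0.0, 4.46, -1.03]
[-11.2, -1.8, -10.3] [0.0, 4.46, -1.03]
```

servo_tool([
  {"xyz":[-4,0,-4],"delta_rot":[0,0,0],"jaw":1},
  {"xyz":[-9,0,-9],"delta_rot":[0,0,0],"jaw":1},
  {"xyz":[-12,0,-12],"delta_rot":[0,0,0],"jaw":1},
  {"xyz":[-10.3,0,-10.4],"delta_rot":[0,0,0],"jaw":1},
  {"xyz":[-11.0,2.9,10.2],"delta_rot":[0,4.46,-1.03],"jaw":1},
  {"xyz":[-11.8,2.7,9.3],"delta_rot":[0,4.46,-1.03],"jaw":1},
  {"xyz":[-12.5,2.5,8.3],"delta_rot":[0,4.46,-1.03],"jaw":1},
  {"xyz":[-13.2,2.3,7.3],"delta_rot":[0,4.46,-1.03],"jaw":1},
])

```text
time_s: 16.55
tcp_pos: [0.5325, 0.2316, 0.0656]
eef_rot: [[0.075, 0.994, -0.084], [0.889, -0.105, -0.445], [-0.451, -0.041, -0.892]]
ft_force: [-0.4, 0.4, -1.1]
gripper_width: 0.554
```

servo_tool([
  {"xyz":[-13.8,2.0,6.3],"delta_rot":[0,4.46,-1.03],"jaw":1},
  {"xyz":[-14.2,1.8,5.2],"delta_rot":[0,4.46,-1.03],"jaw":1},
  {"xyz":[-14.6,1.5,4.1],"delta_rot":[0,4.46,-1.03],"jaw":1},
  {"xyz":[-14.9,1.3,2.9],"delta_rot":[0,4.46,-1.03],"jaw":1},
  {"xyz":[-15.1,1.0,1.8],"delta_rot":[0,4.46,-1.03],"jaw":1},
  {"xyz":[-15.2,0.7,0.6],"delta_rot":[0,4.46,-1.03],"jaw":1},
  {"xyz":[-15.3,0.4,-0.6],"delta_rot":[0,4.46,-1.03],"jaw":1},
  {"xyz":[-15.2,0.2,-1.8],"delta_rot":[0,4.46,-1.03],"jaw":1},
])

```text
time_s: 17.22
tcp_pos: [0.5358, 0.1091, 0.071]
eef_rot: [[-0.024, 0.998, -0.066], [0.987, 0.034, 0.16], [0.161, -0.061, -0.985]]
ft_force: [0.4, -0.1, -2.0]
gripper_width: 0.552
```

servo_tool([
  {"xyz":[-15.0,-0.1,-3.0],"delta_rot":[0,4.46,-1.03],"jaw":1},
  {"xyz":[-14.7,-0.4,-4.1],"delta_rot":[0,4.46,-1.03],"jaw":1},
  {"xyz":[-14.3,-0.6,-5.3],"delta_rot":[0,4.46,-1.03],"jaw":1},
  {"xyz":[-13.9,-0.9,-6.3],"delta_rot":[0,4.46,-1.03],"jaw":1},
  {"xyz":[-13.3,-1.1,-7.4],"delta_rot":[0,4.46,-1.03],"jaw":1},
  {"xyz":[-12.7,-1.4,-8.4],"delta_rot":[0,4.46,-1.03],"jaw":1},
  {"xyz":[-12.0,-1.6,-9.4],"delta_rot":[0,4.46,-1.03],"jaw":1},
  {"xyz":[-11.2,-1.8,-10.3],"delta_rot":[0,4.46,-1.03],"jaw":1},
])

```text
time_s: 17.88
tcp_pos: [0.5397, -0.0135, 0.0752]
eef_rot: [[-0.114, 0.987, -0.11], [0.695, 0.158, 0.701], [0.71, 0.003, -0.705]]
ft_force: [1.2, -0.2, -2.1]
gripper_width: 0.555
```

Run:
```python
from h import *
cams.get_image('wrist')
s=st();im=snap('wrist','w12');im=snap('scene','s12')
cv2.imwrite('pics/s12z.png',cv2.resize(im[120:260,200:380,::-1],None,fx=4,fy=4,interpolation=2))
R1=toolR(99.1,45); o=np.array([.00603,.00014,-.02085])
rows(s['tcp_pos'],s['eef_rot'],np.array([.5412,-.0225,.043])-R1@o,R1,1)
```

```text
t 17.933 tcp [ 0.5387 -0.0162  0.0717] w 0.553 F [-5.7 -2.2 -3.9]
[[-0.109, 0.988, -0.113], [0.691, 0.157, 0.706], [0.715, -0.001, -0.699]]
q [-0.363  0.432  0.086  1.695  0.668  0.884]
[-31.4, 1.3, 36.2] [0.02, -0.62, -0.08]
```

View pics/w12.png

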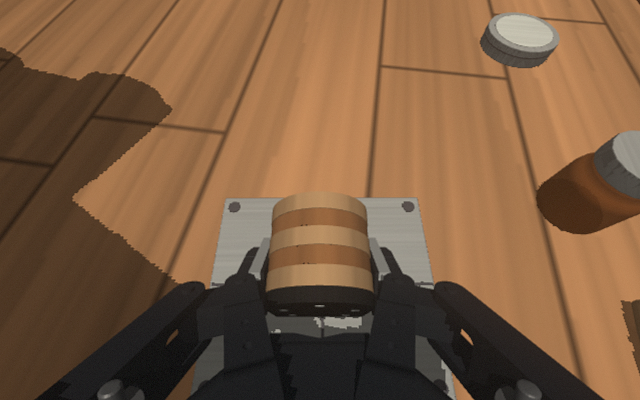

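View pics/s12z.png

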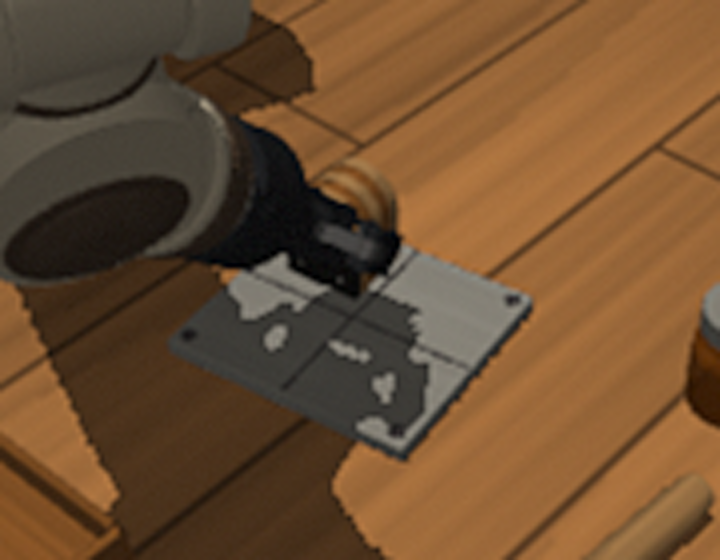

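The heel is held in front of the plate, nose up. Lower it.

servo_tool([
  {"xyz":[-4,0,4],"delta_rot":[0,0,0],"jaw":1},
  {"xyz":[-8,0,8],"delta_rot":[0,0,0],"jaw":1},
  {"xyz":[-9,0,9],"delta_rot":[0,0,0],"jaw":1},
  {"xyz":[-6,0,6],"delta_rot":[0,0,0],"jaw":1},
  {"xyz":[-3,0,3],"delta_rot":[0,0,0],"jaw":1},
  {"xyz":[-1.5,0,1.5],"delta_rot":[0,0,0],"jaw":1},
  {"xyz":[-1,0,1],"delta_rot":[0,0,0],"jaw":1},
  {"xyz":[0,0,0],"delta_rot":[0,0,0],"jaw":1},
])

```text
time_s: 18.7
tcp_pos: [0.5394, -0.012, 0.0276]
eef_rot: [[-0.112, 0.987, -0.112], [0.697, 0.159, 0.699], [0.708, 0.0, -0.706]]
ft_force: [0.3, -0.4, -1.9]
gripper_width: 0.56
```

Run:
```python
from h import *
st()
```

```text
t 18.7 tcp [ 0.5394 -0.012   0.0276] w 0.56 F [ 0.3 -0.4 -1.9]
[[-0.112, 0.987, -0.112], [0.697, 0.159, 0.699], [0.708, 0.0, -0.706]]
q [-0.354  0.455  0.033  1.606  0.665  0.897]
```

Expected contact is about 3.6 mm below. Go slowly.

servo_tool([
  {"xyz":[-0.6,0,0.6],"delta_rot":[0,0,0],"jaw":1},
  {"xyz":[-0.5,0,0.5],"delta_rot":[0,0,0],"jaw":1},
  {"xyz":[-0.4,0,0.4],"delta_rot":[0,0,0],"jaw":1},
  {"xyz":[-0.4,0,0.4],"delta_rot":[0,0,0],"jaw":1},
  {"xyz":[-0.4,0,0.4],"delta_rot":[0,0,0],"jaw":1},
  {"xyz":[0,0,0],"delta_rot":[0,0,0],"jaw":1},
  {"xyz":[0,0,0],"delta_rot":[0,0,0],"jaw":1},
  {"xyz":[0,0,0],"delta_rot":[0,0,0],"jaw":1},
])

```text
time_s: 19.37
tcp_pos: [0.5396, -0.0122, 0.0259]
eef_rot: [[-0.112, 0.987, -0.111], [0.697, 0.158, 0.7], [0.708, 0.001, -0.706]]
ft_force: [-4.1, -2.8, 9.1]
gripper_width: 0.554
```

Contact (9 N). Release and back out along the tool.

servo_tool([
  {"xyz":[0,0,0],"delta_rot":[0,0,0],"jaw":0.42},
  {"xyz":[0,0,0],"delta_rot":[0,0,0],"jaw":0.3},
  {"xyz":[0,0,0],"delta_rot":[0,0,0],"jaw":0},
  {"xyz":[0,0,0],"delta_rot":[0,0,0],"jaw":0},
  {"xyz":[0,0,-6],"delta_rot":[0,0,0],"jaw":0},
  {"xyz":[0,0,-15],"delta_rot":[0,0,0],"jaw":0},
  {"xyz":[0,0,-25],"delta_rot":[0,0,0],"jaw":0},
  {"xyz":[0,0,-30],"delta_rot":[0,0,0],"jaw":0},
])

```text
time_s: 20.03
tcp_pos: [0.5473, -0.0652, 0.0782]
eef_rot: [[-0.112, 0.987, -0.114], [0.696, 0.16, 0.7], [0.709, -0.001, -0.705]]
ft_force: [-0.3, 0.6, -0.3]
gripper_width: 1.001
```

Run:
```python
from h import *
cams.get_image('wrist')
s=st();im=snap('wrist','w13')
print([(np.round(d['at'],4).tolist(),round(d['conf'],2)) for d in cams.landmark_of('wrist','heel_center')[:2]])
im=snap('scene','s13')
cv2.imwrite('pics/s13z.png',cv2.resize(im[120:260,200:380,::-1],None,fx=4,fy=4,interpolation=2))
print([(np.round(d['at'],4).tolist(),round(d['conf'],2)) for d in cams.landmark_of('scene','heel_center')[:2]])
```

```text
t 20.083 tcp [ 0.5491 -0.0691  0.0825] w 1.0 F [-3.5 -0.9  4.1]
[[-0.114, 0.988, -0.109], [0.699, 0.158, 0.698], [0.706, 0.004, -0.708]]
q [-0.432  0.502  0.203  1.777  0.629  0.811]
[([0.5427, -0.0251, 0.0413], 0.61)]
[([0.5392, -0.0247, 0.0455], 0.7)]
```

View pics/w13.png

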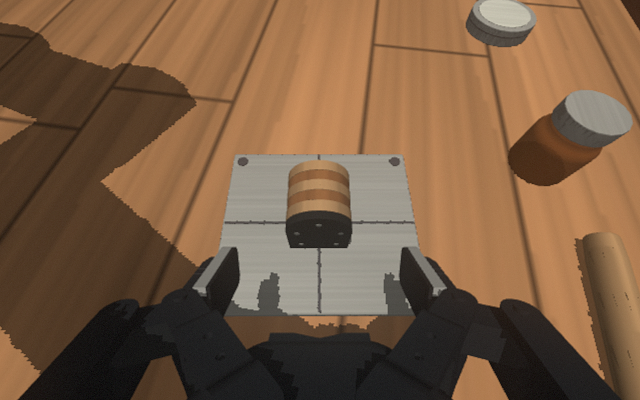

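View pics/s13z.png

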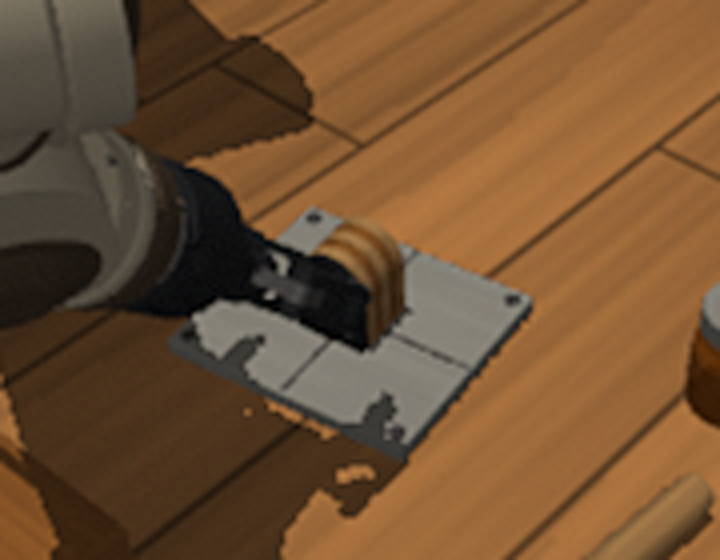

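The heel stands on its breast over the mark, square to the lines, at (319,205) in the wrist view. Now I swing round to the +y side for the second grasp.

Run:
```python
from h import *
s=env.get_state(); R0=toolR(99.1,45); p0=np.array([.5480,-.0669,.0797])
st()
rows(p0,R0,[.541,-.03,.19],toolR(99.1,0),8);print()
rows([.541,-.03,.19],toolR(99.1,0),[.5343,.022,.0806],toolR(99.1,-45),8)
```

```text
t 20.283 tcp [ 0.5479 -0.0653  0.0775] w 1.0 F [-1.2  0.8 -0.8]
[[-0.112, 0.987, -0.112], [0.697, 0.158, 0.699], [0.708, 0.0, -0.706]]
q [-0.428  0.502  0.192  1.768  0.631  0.816]
[13.1, -0.1, -6.4] [0.0, -5.62, -0.0]
[12.4, -0.1, -7.7] [0.0, -5.62, -0.0]
[11.6, -0.1, -8.9] [0.0, -5.62, -0.0]
[10.6, -0.1, -9.9] [0.0, -5.62, -0.0]
[9.6, -0.1, -10.9] [0.0, -5.62, -0.0]
[8.5, -0.1, -11.8] [0.0, -5.62, -0.0]
[7.3, -0.1, -12.6] [0.0, -5.62, -0.0]
[6.0, -0.1, -13.3] [0.0, -5.62, -0.0]

[6.6, 0.2, 13.7] [0.0, -5.62, 0.0]
[7.9, 0.2, 13.0] [0.0, -5.62, 0.0]
[9.1, 0.2, 12.1] [0.0, -5.62, 0.0]
[10.2, 0.2, 11.2] [0.0, -5.62, 0.0]
[11.3, 0.2, 10.1] [0.0, -5.62, 0.0]
[12.2, 0.2, 9.0] [0.0, -5.62, 0.0]
[13.0, 0.2, 7.7] [0.0, -5.62, 0.0]
[13.7, 0.2, 6.4] [0.0, -5.62, 0.0]
```

servo_tool([
  {"xyz":[13.1,-0.1,-6.4],"delta_rot":[0,-5.62,0],"jaw":0},
  {"xyz":[12.4,-0.1,-7.7],"delta_rot":[0,-5.62,0],"jaw":0},
  {"xyz":[11.6,-0.1,-8.9],"delta_rot":[0,-5.62,0],"jaw":0},
  {"xyz":[10.6,-0.1,-9.9],"delta_rot":[0,-5.62,0],"jaw":0},
  {"xyz":[9.6,-0.1,-10.9],"delta_rot":[0,-5.62,0],"jaw":0},
  {"xyz":[8.5,-0.1,-11.8],"delta_rot":[0,-5.62,0],"jaw":0},
  {"xyz":[7.3,-0.1,-12.6],"delta_rot":[0,-5.62,0],"jaw":0},
  {"xyz":[6.0,-0.1,-13.3],"delta_rot":[0,-5.62,0],"jaw":0},
])

```text
time_s: 20.95
tcp_pos: [0.5407, -0.0277, 0.189]
eef_rot: [[-0.159, 0.987, 0.002], [0.987, 0.159, -0.002], [-0.003, 0.002, -1.0]]
ft_force: [0.3, -0.3, -0.7]
gripper_width: 1.0
```

servo_tool([
  {"xyz":[6.6,0.2,13.7],"delta_rot":[0,-5.62,0],"jaw":0},
  {"xyz":[7.9,0.2,13.0],"delta_rot":[0,-5.62,0],"jaw":0},
  {"xyz":[9.1,0.2,12.1],"delta_rot":[0,-5.62,0],"jaw":0},
  {"xyz":[10.2,0.2,11.2],"delta_rot":[0,-5.62,0],"jaw":0},
  {"xyz":[11.3,0.2,10.1],"delta_rot":[0,-5.62,0],"jaw":0},
  {"xyz":[12.2,0.2,9.0],"delta_rot":[0,-5.62,0],"jaw":0},
  {"xyz":[13.0,0.2,7.7],"delta_rot":[0,-5.62,0],"jaw":0},
  {"xyz":[13.7,0.2,6.4],"delta_rot":[0,-5.62,0],"jaw":0},
])

```text
time_s: 21.62
tcp_pos: [0.5338, 0.0249, 0.0785]
eef_rot: [[-0.112, 0.987, 0.116], [0.697, 0.161, -0.699], [-0.708, 0.002, -0.706]]
ft_force: [0.2, -1.0, -0.3]
gripper_width: 1.0
```

Run:
```python
from h import *
cams.get_image('wrist');cams.get_image('wrist')
s=st();im=snap('wrist','w14')
print([(np.round(d['at'],4).tolist(),round(d['conf'],2)) for d in cams.landmark_of('wrist','heel_center')[:2]])
s=env.get_state()
rows(s['tcp_pos'],s['eef_rot'],[.5432,-.0339,.024],toolR(99.1,-45),1)
```

```text
t 21.717 tcp [0.5315 0.0256 0.0734] w 1.0 F [-0.5 -1.  -0.2]
[[-0.122, 0.987, 0.109], [0.695, 0.163, -0.7], [-0.708, -0.009, -0.706]]
q [ 0.422  0.215 -0.16   1.455 -0.752  1.928]
[([0.5396, -0.0252, 0.0396], 0.78), ([0.4783, -0.3063, 0.003], 0.44)]
[-4.1, 0.2, 79.9] [-0.01, -0.22, 0.23]
```

View pics/w14.png

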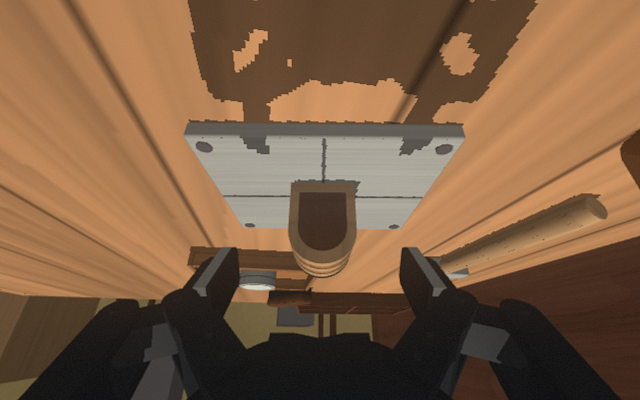

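The heel is centred at col 323 with its seat facing the camera, between the open fingers. Approach.

servo_tool([
  {"xyz":[-2,0,6],"delta_rot":[0,0,0],"jaw":0},
  {"xyz":[-2,0,12],"delta_rot":[0,0,0],"jaw":0},
  {"xyz":[0,0,15],"delta_rot":[0,0,0],"jaw":0},
  {"xyz":[0,0,15],"delta_rot":[0,0,0],"jaw":0},
  {"xyz":[0,0,13],"delta_rot":[0,0,0],"jaw":0},
  {"xyz":[0,0,10],"delta_rot":[0,0,0],"jaw":0},
  {"xyz":[0,0,6],"delta_rot":[0,0,0],"jaw":0},
  {"xyz":[0,0,2],"delta_rot":[0,0,0],"jaw":0},
])

```text
time_s: 22.48
tcp_pos: [0.5439, -0.0356, 0.0267]
eef_rot: [[-0.109, 0.988, 0.112], [0.701, 0.156, -0.696], [-0.704, 0.002, -0.71]]
ft_force: [0.7, 1.0, -1.0]
gripper_width: 0.997
```

servo_tool([
  {"xyz":[0,0,0],"delta_rot":[0,0,0],"jaw":0},
  {"xyz":[0,0,0],"delta_rot":[0,0,0],"jaw":0.2},
  {"xyz":[0,0,0],"delta_rot":[0,0,0],"jaw":0.35},
  {"xyz":[0,0,0],"delta_rot":[0,0,0],"jaw":0.45},
  {"xyz":[0,0,0],"delta_rot":[0,0,0],"jaw":0.7},
  {"xyz":[0,0,0],"delta_rot":[0,0,0],"jaw":1},
  {"xyz":[0,0,0],"delta_rot":[0,0,0],"jaw":1},
  {"xyz":[0,0,0],"delta_rot":[0,0,0],"jaw":1},
])

```text
time_s: 23.15
tcp_pos: [0.5441, -0.0336, 0.0265]
eef_rot: [[-0.112, 0.987, 0.113], [0.7, 0.159, -0.696], [-0.705, 0.001, -0.709]]
ft_force: [-2.0, 3.3, 5.2]
gripper_width: 0.555
```

Run:
```python
from h import *
s=st();im=snap('wrist','w15');im=snap('scene','s15')
cv2.imwrite('pics/s15z.png',cv2.resize(im[120:260,200:380,::-1],None,fx=4,fy=4,interpolation=2))
```

```text
t 23.15 tcp [ 0.5441 -0.0336  0.0265] w 0.555 F [-2.   3.3  5.2]
[[-0.112, 0.987, 0.113], [0.7, 0.159, -0.696], [-0.705, 0.001, -0.709]]
q [ 0.311  0.19  -0.277  1.251 -0.772  1.782]
```

View pics/w15.png

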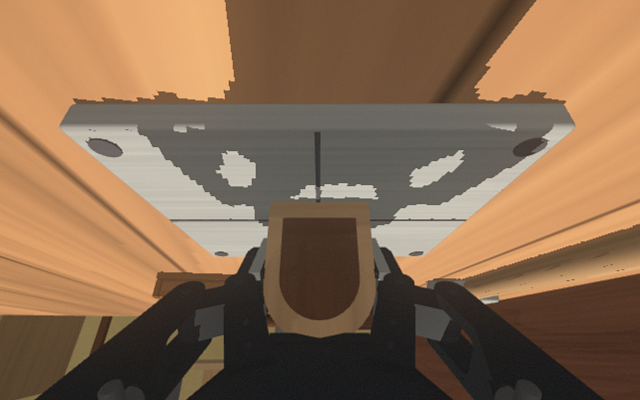

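View pics/s15z.png

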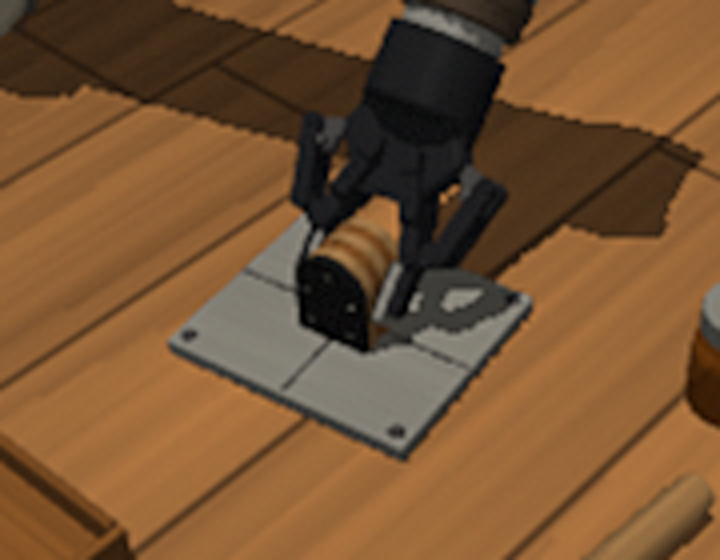

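Run:
```python
from h import *
s=env.get_state();tcp=np.array(s['tcp_pos']);Rt=np.array(s['eef_rot'])
im=cv2.imread('pics/w15.png'); cv2.imwrite('pics/w15z.png',cv2.resize(im[170:270,250:390],None,fx=5,fy=5,interpolation=2))
P=ray('wrist',[(270,203),(369,203),(319.5,203),(318,219),(318,132),(172,219),(466,219)],.012,tcp,Rt)[:,:2];print(P)
a=np.radians(99.1);u=np.array([np.cos(a),np.sin(a)]);v=np.array([u[1],-u[0]]);M=np.array([.5412,-.0225])
print('rel mark along v(plate x),u:',[( ((p-M)@v*1000).round(1),((p-M)@u*1000).round(1)) for p in P])
print('tcp rel', (tcp[:2]-M)@v,(tcp[:2]-M)@u)
```

```text
[[ 0.51455697 -0.00549861]
 [ 0.56283102  0.00227137]
 [ 0.53869279 -0.00161381]
 [ 0.54104297 -0.02127104]
 [ 0.52990579  0.0493463 ]
 [ 0.46073137 -0.0341943 ]
 [ 0.62248207 -0.00816635]]
rel mark along v(plate x),u: [(np.float64(-23.6), np.float64(21.0)), (np.float64(25.3), np.float64(21.0)), (np.float64(0.8), np.float64(21.0)), (np.float64(0.0), np.float64(1.2)), (np.float64(0.2), np.float64(72.7)), (np.float64(-81.3), np.float64(1.2)), (np.float64(82.5), np.float64(1.3))]
tcp rel 0.0010835985954517886 -0.011400545462336169
```

View pics/w15z.png

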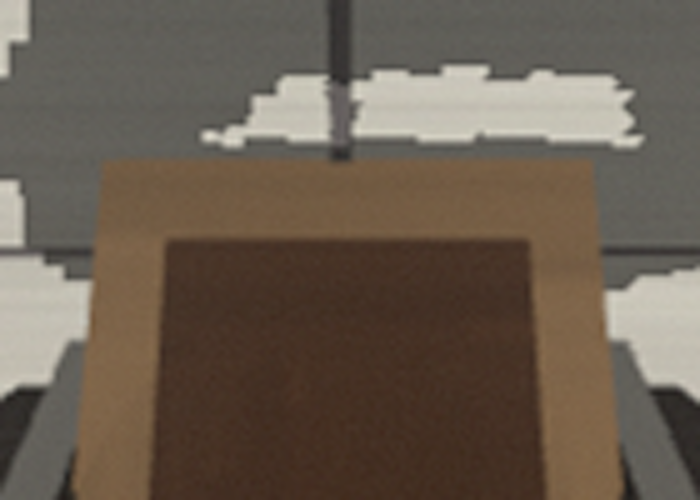

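Run:
```python
from h import *
s=env.get_state();p=np.array(s['tcp_pos']);R0=np.array(s['eef_rot'])
a=np.radians(99.1);u=np.array([np.cos(a),np.sin(a),0]);v=np.array([u[1],-u[0],0]);M=np.array([.5412,-.0225,0])
C=M-.0005*u+.0009*v+.043*Z; o=R0.T@(C-p); print('o',o*1000)
R1=toolR(99.1,45); Ct=M+.0005*u+.0001*v+.035*Z; p1=Ct-R1@o; print('final',p1)
np.savez('fin.npz',p1=p1,R1=R1,o=o)
print('lift45',R0.T@Z*45)
# rotate about C: C moves from lifted to Ct+.03
n=16; w=Rn.from_matrix(R0.T@R1).as_rotvec(); C0=C+.045*Z; C1=Ct+.03*Z; R=R0; q=C0-R@o
for i in range(n):
    Rn1=R@Rn.from_rotvec(w/n).as_matrix(); qn=C0+(C1-C0)*(i+1)/n-Rn1@o
    print(np.round(R.T@(qn-q)*1000,1).tolist(),np.round(np.degrees(w/n),2).tolist(), q.round(3)); R=Rn1;q=qn
```

```text
o [ -3.92136483  -0.15261043 -19.39734272]
final [ 0.53876251 -0.00568506  0.02405683]
lift45 [-31.73791534   0.04810705 -31.90144849]
[2.9, -0.1, 0.5] [0.0, 5.62, 0.0] [ 0.544 -0.034  0.071]
[2.8, -0.1, 0.6] [0.0, 5.62, 0.0] [ 0.544 -0.032  0.069]
[2.7, -0.1, 0.7] [0.0, 5.62, 0.0] [ 0.543 -0.03   0.067]
[2.6, -0.1, 0.8] [0.0, 5.62, 0.0] [ 0.543 -0.028  0.065]
[2.5, -0.1, 0.8] [0.0, 5.62, 0.0] [ 0.543 -0.026  0.063]
[2.4, -0.1, 0.9] [0.0, 5.62, 0.0] [ 0.542 -0.024  0.061]
[2.2, -0.1, 0.9] [0.0, 5.62, 0.0] [ 0.542 -0.022  0.06 ]
[2.1, -0.1, 0.9] [0.0, 5.62, 0.0] [ 0.542 -0.02   0.058]
[1.9, -0.1, 1.0] [0.0, 5.62, 0.0] [ 0.541 -0.018  0.057]
[1.8, -0.1, 1.0] [0.0, 5.62, 0.0] [ 0.541 -0.017  0.056]
[1.7, -0.1, 0.9] [0.0, 5.62, 0.0] [ 0.541 -0.015  0.055]
[1.5, -0.1, 0.9] [0.0, 5.62, 0.0] [ 0.54  -0.013  0.055]
[1.4, -0.1, 0.9] [0.0, 5.62, 0.0] [ 0.54  -0.011  0.054]
[1.3, -0.1, 0.8] [0.0, 5.62, 0.0] [ 0.54  -0.01   0.054]
[1.1, -0.1, 0.8] [0.0, 5.62, 0.0] [ 0.539 -0.008  0.054]
[1.0, -0.1, 0.7] [0.0, 5.62, 0.0] [ 0.539 -0.007  0.054]
```

servo_tool([
  {"xyz":[-3,0,-3],"delta_rot":[0,0,0],"jaw":1},
  {"xyz":[-6,0,-6],"delta_rot":[0,0,0],"jaw":1},
  {"xyz":[-8,0,-8],"delta_rot":[0,0,0],"jaw":1},
  {"xyz":[-8,0,-8],"delta_rot":[0,0,0],"jaw":1},
  {"xyz":[-6.7,0,-6.9],"delta_rot":[0,0,0],"jaw":1},
  {"xyz":[2.9,-0.1,0.5],"delta_rot":[0,5.62,0],"jaw":1},
  {"xyz":[2.8,-0.1,0.6],"delta_rot":[0,5.62,0],"jaw":1},
  {"xyz":[2.7,-0.1,0.7],"delta_rot":[0,5.62,0],"jaw":1},
])

```text
time_s: 23.92
tcp_pos: [0.5431, -0.0279, 0.0656]
eef_rot: [[-0.141, 0.987, 0.077], [0.874, 0.16, -0.459], [-0.465, 0.002, -0.885]]
ft_force: [0.3, -0.5, -2.7]
gripper_width: 0.556
```

servo_tool([
  {"xyz":[2.6,-0.1,0.8],"delta_rot":[0,5.62,0],"jaw":1},
  {"xyz":[2.5,-0.1,0.8],"delta_rot":[0,5.62,0],"jaw":1},
  {"xyz":[2.4,-0.1,0.9],"delta_rot":[0,5.62,0],"jaw":1},
  {"xyz":[2.2,-0.1,0.9],"delta_rot":[0,5.62,0],"jaw":1},
  {"xyz":[2.1,-0.1,0.9],"delta_rot":[0,5.62,0],"jaw":1},
  {"xyz":[1.9,-0.1,1.0],"delta_rot":[0,5.62,0],"jaw":1},
  {"xyz":[1.8,-0.1,1.0],"delta_rot":[0,5.62,0],"jaw":1},
  {"xyz":[1.7,-0.1,0.9],"delta_rot":[0,5.62,0],"jaw":1},
])

```text
time_s: 24.58
tcp_pos: [0.5399, -0.0138, 0.0562]
eef_rot: [[-0.152, 0.987, -0.044], [0.943, 0.158, 0.292], [0.295, 0.003, -0.955]]
ft_force: [-0.2, -0.3, -1.7]
gripper_width: 0.556
```

servo_tool([
  {"xyz":[1.5,-0.1,0.9],"delta_rot":[0,5.62,0],"jaw":1},
  {"xyz":[1.4,-0.1,0.9],"delta_rot":[0,5.62,0],"jaw":1},
  {"xyz":[1.3,-0.1,0.8],"delta_rot":[0,5.62,0],"jaw":1},
  {"xyz":[1.1,-0.1,0.8],"delta_rot":[0,5.62,0],"jaw":1},
  {"xyz":[1.0,-0.1,0.7],"delta_rot":[0,5.62,0],"jaw":1},
  {"xyz":[0,0,0],"delta_rot":[0,0,0],"jaw":1},
  {"xyz":[0,0,0],"delta_rot":[0,0,0],"jaw":1},
  {"xyz":[0,0,0],"delta_rot":[0,0,0],"jaw":1},
])

```text
time_s: 25.25
tcp_pos: [0.538, -0.0064, 0.0541]
eef_rot: [[-0.113, 0.987, -0.112], [0.7, 0.159, 0.697], [0.706, 0.001, -0.709]]
ft_force: [0.7, 0.9, -1.6]
gripper_width: 0.555
```

Run:
```python
from h import *
s=st();im=snap('wrist','w16')
f=np.load('fin.npz'); rows(s['tcp_pos'],s['eef_rot'],f['p1'],f['R1'],1)
```

```text
t 25.25 tcp [ 0.538  -0.0064  0.0541] w 0.555 F [ 0.7  0.9 -1.6]
[[-0.113, 0.987, -0.112], [0.7, 0.159, 0.697], [0.706, 0.001, -0.709]]
q [-0.345  0.422  0.045  1.642  0.666  0.909]
[-20.8, 0.9, 21.7] [0.0, 0.13, 0.07]
```

View pics/w16.png

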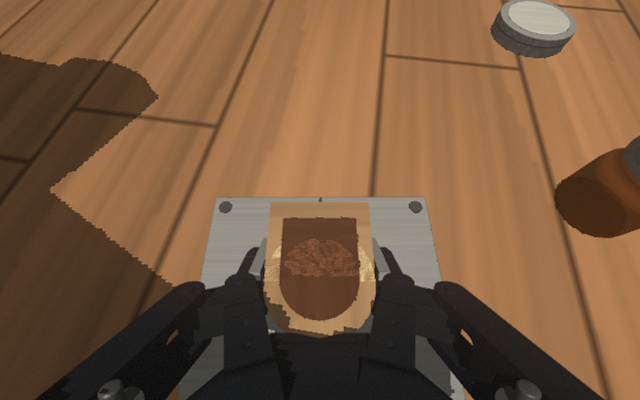

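The heel is turned seat up and held over the plate, at (320,265). Lower it.

servo_tool([
  {"xyz":[-3,0.5,3],"delta_rot":[0,0,0],"jaw":1},
  {"xyz":[-5,0.4,5],"delta_rot":[0,0,0],"jaw":1},
  {"xyz":[-5,0,5],"delta_rot":[0,0,0],"jaw":1},
  {"xyz":[-3,0,3.5],"delta_rot":[0,0,0],"jaw":1},
  {"xyz":[-1.5,0,2],"delta_rot":[0,0,0],"jaw":1},
  {"xyz":[-0.8,0,0.8],"delta_rot":[0,0,0],"jaw":1},
  {"xyz":[0,0,0],"delta_rot":[0,0,0],"jaw":1},
  {"xyz":[0,0,0],"delta_rot":[0,0,0],"jaw":1},
])

```text
time_s: 25.97
tcp_pos: [0.5384, -0.0053, 0.027]
eef_rot: [[-0.112, 0.987, -0.112], [0.697, 0.159, 0.699], [0.708, 0.0, -0.706]]
ft_force: [0.1, 0.5, -1.0]
gripper_width: 0.556
```

Run:
```python
from h import *
s=st();im=snap('wrist','w17');cv2.imwrite('pics/w17z.png',cv2.resize(im[160:360,180:460,::-1],None,fx=2.8,fy=2.8,interpolation=2))
f=np.load('fin.npz'); rows(s['tcp_pos'],s['eef_rot'],f['p1'],f['R1'],1)
```

```text
t 25.967 tcp [ 0.5384 -0.0053  0.027 ] w 0.556 F [ 0.1  0.5 -1. ]
[[-0.112, 0.987, -0.112], [0.697, 0.159, 0.699], [0.708, 0.0, -0.706]]
q [-0.344  0.446  0.02   1.595  0.669  0.909]
[-2.3, 0.3, 1.8] [-0.01, -0.07, 0.03]
```

View pics/w17z.png

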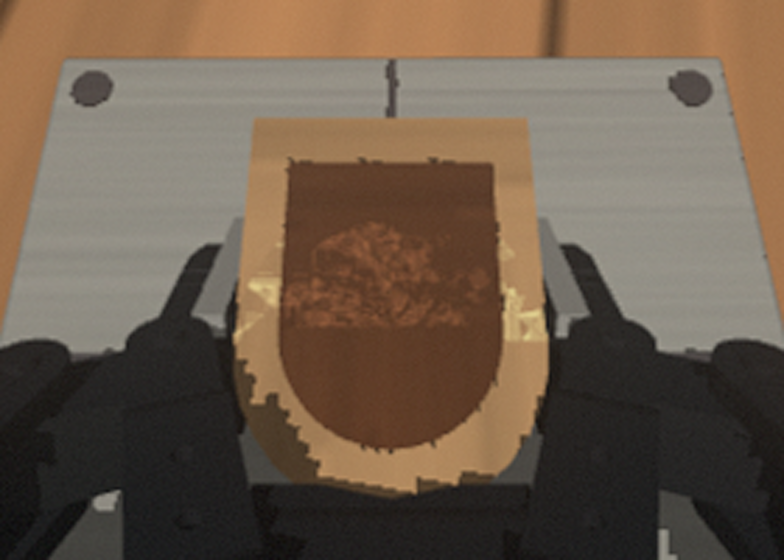

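servo_tool([
  {"xyz":[-0.5,0,0.4],"delta_rot":[0,0,0],"jaw":1},
  {"xyz":[-0.4,0,0.4],"delta_rot":[0,0,0],"jaw":1},
  {"xyz":[-0.4,0,0.3],"delta_rot":[0,0,0],"jaw":1},
  {"xyz":[-0.3,0,0.3],"delta_rot":[0,0,0],"jaw":1},
  {"xyz":[-0.2,0,0.2],"delta_rot":[0,0,0],"jaw":1},
  {"xyz":[0,0,0],"delta_rot":[0,0,0],"jaw":1},
  {"xyz":[0,0,0],"delta_rot":[0,0,0],"jaw":1},
  {"xyz":[0,0,0],"delta_rot":[0,0,0],"jaw":1},
])

```text
time_s: 26.68
tcp_pos: [0.5385, -0.0055, 0.0246]
eef_rot: [[-0.112, 0.987, -0.112], [0.697, 0.159, 0.699], [0.708, 0.0, -0.706]]
ft_force: [-1.0, 0.3, -0.6]
gripper_width: 0.558
```

servo_tool([
  {"xyz":[-0.3,0,0.3],"delta_rot":[0,0,0],"jaw":1},
  {"xyz":[-0.3,0,0.3],"delta_rot":[0,0,0],"jaw":1},
  {"xyz":[-0.3,0,0.3],"delta_rot":[0,0,0],"jaw":1},
  {"xyz":[-0.2,0,0.2],"delta_rot":[0,0,0],"jaw":1},
  {"xyz":[0,0,0],"delta_rot":[0,0,0],"jaw":1},
  {"xyz":[0,0,0],"delta_rot":[0,0,0],"jaw":1},
  {"xyz":[0,0,0],"delta_rot":[0,0,0],"jaw":1},
  {"xyz":[0,0,0],"delta_rot":[0,0,0],"jaw":1},
])

```text
time_s: 27.35
tcp_pos: [0.5385, -0.0055, 0.0245]
eef_rot: [[-0.112, 0.987, -0.111], [0.697, 0.158, 0.7], [0.708, 0.001, -0.706]]
ft_force: [-4.8, -3.8, 11.3]
gripper_width: 0.553
```

Contact (11 N). Release and back out.

servo_tool([
  {"xyz":[0,0,0],"delta_rot":[0,0,0],"jaw":0.42},
  {"xyz":[0,0,0],"delta_rot":[0,0,0],"jaw":0.3},
  {"xyz":[0,0,0],"delta_rot":[0,0,0],"jaw":0},
  {"xyz":[0,0,0],"delta_rot":[0,0,0],"jaw":0},
  {"xyz":[0,0,-6],"delta_rot":[0,0,0],"jaw":0},
  {"xyz":[0,0,-15],"delta_rot":[0,0,0],"jaw":0},
  {"xyz":[0,0,-25],"delta_rot":[0,0,0],"jaw":0},
  {"xyz":[0,0,-30],"delta_rot":[0,0,0],"jaw":0},
])

```text
time_s: 28.02
tcp_pos: [0.5463, -0.0585, 0.0768]
eef_rot: [[-0.112, 0.987, -0.114], [0.696, 0.16, 0.7], [0.709, -0.001, -0.705]]
ft_force: [0.6, 0.6, -0.4]
gripper_width: 0.999
```

servo_tool([
  {"xyz":[10,-0.1,-10],"delta_rot":[0,-5.62,0],"jaw":0},
  {"xyz":[10,-0.1,-12],"delta_rot":[0,-5.62,0],"jaw":0},
  {"xyz":[8,-0.1,-14],"delta_rot":[0,-5.62,0],"jaw":0},
  {"xyz":[6,-0.1,-16],"delta_rot":[0,-5.62,0],"jaw":0},
  {"xyz":[2,-0.1,-16],"delta_rot":[0,-5.62,0],"jaw":0},
  {"xyz":[-2,-0.1,-16],"delta_rot":[0,-5.62,0],"jaw":0},
  {"xyz":[-4,-0.1,-14],"delta_rot":[0,-5.62,0],"jaw":0},
  {"xyz":[-2,-0.1,-8],"delta_rot":[0,-5.62,0],"jaw":0},
])

```text
time_s: 28.68
tcp_pos: [0.5505, -0.0831, 0.1933]
eef_rot: [[-0.158, 0.987, 0.004], [0.987, 0.158, -0.003], [-0.004, 0.004, -1.0]]
ft_force: [0.1, -0.7, -0.3]
gripper_width: 1.003
```

Run:
```python
from h import *
for i in range(3): cams.get_image('wrist')
s=st();im=snap('wrist','w18');cv2.imwrite('pics/w18z.png',cv2.resize(im[60:240,220:420,::-1],None,fx=3.8,fy=3.8,interpolation=2))
print([(n,np.round(d['at'],4).tolist(),round(d['conf'],2)) for n in('heel_center','heel_breast') for d in cams.landmark_of('wrist',n)[:1]])
```

```text
t 28.833 tcp [ 0.55   -0.081   0.1916] w 1.001 F [-0.7 -1.2 -1. ]
[[-0.161, 0.987, 0.002], [0.987, 0.161, 0.003], [0.003, 0.002, -1.0]]
q [-0.148  0.088  0.099  1.581  0.003  1.261]
[('heel_center', [0.5418, -0.0229, 0.0322], 0.96), ('heel_breast', [0.5375, 0.009, 0.0337], 0.62)]
```

View pics/w18z.png

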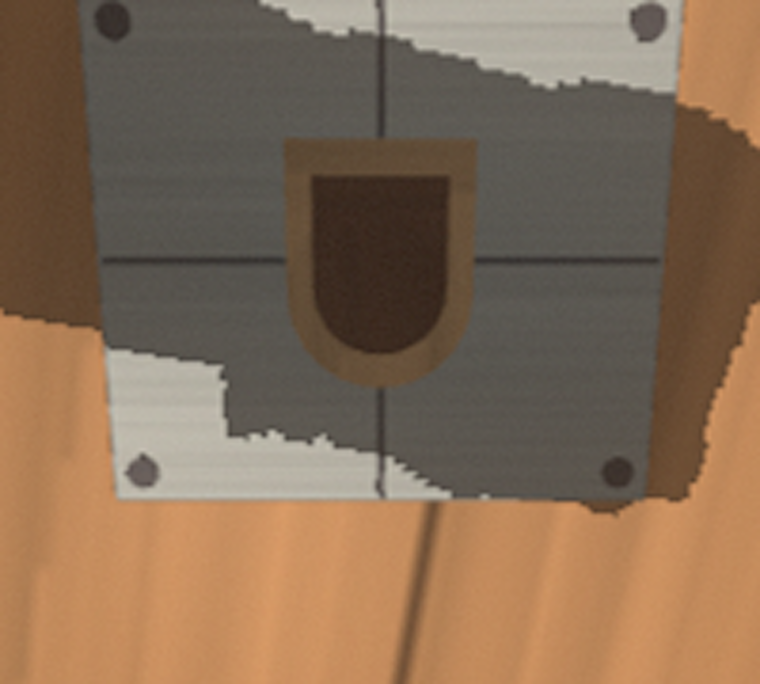

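View pics/w18.png

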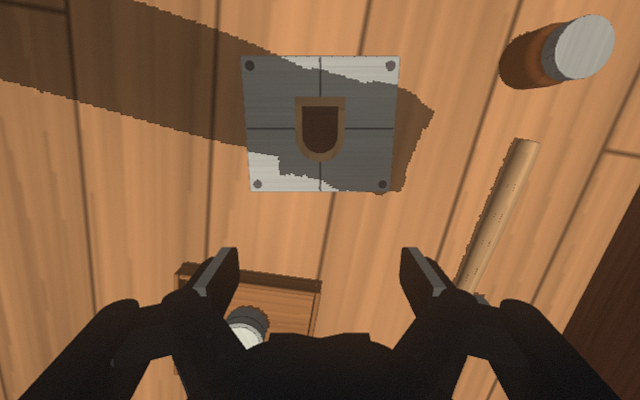

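Run:
```python
from h import *
tcp=np.array([.55,-.081,.1916]);Rt=np.array(env.get_state()['eef_rot']);st()
z=lambda a:np.array(a)/3.8+[220-.37,60-.37]
S=ray('wrist',z([(285,140),(477,140),(381,388)]),.058,tcp,Rt)[:,:2]
L=ray('wrist',z([(104,261),(658,259.5),(381,20),(381,490),(381,260.3)]),.012,tcp,Rt)[:,:2]
m=(S[0]+S[1])/2; ax=(S[2]-m); Ln=np.linalg.norm(ax); print('len',Ln,'wid',np.linalg.norm(S[1]-S[0]))
C=m+ax/Ln*.031; C2=(m+S[2])/2; print('C',C,C2,'mark',L[4]); print('d',(C-L[4])*1000,(C2-L[4])*1000)
g=lambda d:np.degrees(np.arctan2(d[1],d[0])); print(g(S[1]-S[0]),g(L[1]-L[0]),g(-ax)-90,g(L[2]-L[3])-90)
im=snap('scene','s18');cv2.imwrite('pics/s18z.png',cv2.resize(im[100:320,90:440,::-1],None,fx=2.2,fy=2.2,interpolation=2))
print([(n,np.round(d['at'],4).tolist(),round(d['conf'],2)) for n in('heel_center','heel_breast','mark','tin_center','jar','flat_tin','hammer') for d in cams.landmark_of('scene',n)[:1]])
```

```text
t 28.983 tcp [ 0.5495 -0.0824  0.1893] w 0.996 F [ 0.  -0.9 -0.5]
[[-0.158, 0.987, -0.002], [0.987, 0.158, 0.004], [0.005, -0.001, -1.0]]
q [-0.151  0.091  0.098  1.581  0.004  1.261]
len 0.06163962405487943 wid 0.04745580603452662
C [ 0.54057712 -0.02229986] [ 0.54054848 -0.02212196] mark [ 0.54062721 -0.02245588]
d [-0.05008489  0.15601499] [-0.07872923  0.33391161]
9.084766135749716 9.249651492849763 9.147072780066296 9.142549887563533
[('heel_center', [0.5408, -0.0213, 0.0378], 0.89), ('heel_breast', [0.539, 0.0078, 0.0336], 0.6), ('mark', [0.5383, -0.0238, 0.0091], 0.91), ('tin_center', [0.4787, -0.3078, 0.02], 0.86), ('jar', [0.7469, 0.0824, 0.0004], 0.81), ('flat_tin', [0.7426, 0.3176, 0.0007], 0.84), ('hammer', [0.7718, -0.1147, 0.001], 0.63)]
```

View pics/s18z.png

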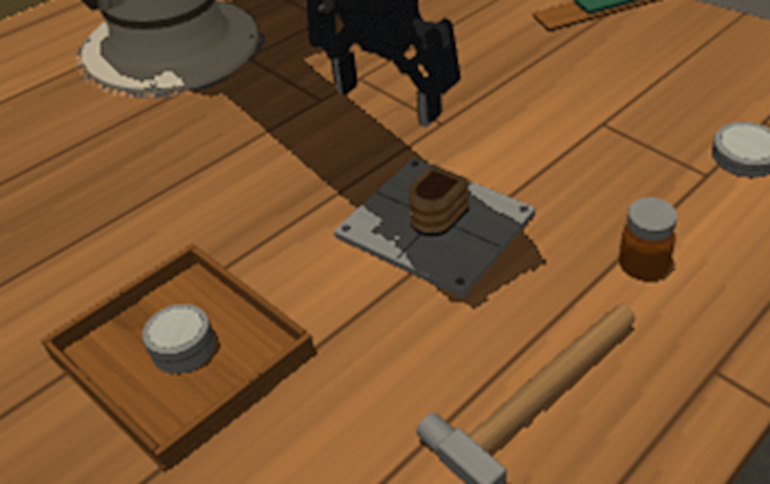

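Two checks agree that the heel is seat up, square and within about 0.5 mm of the mark. The tin stands upright in the tray. Handing in.

Run:
```python
from h import *
print(env.close_job())
```

```text
the job is handed in; nothing more can be done
None
```

The job is handed in, and my last checks say it is done: the tin stands upright in the tray and the heel lies seat up on the plate. `close_job` reported no verdict.

**What I did:**
- **Tin:** I carried it from the plate to the middle of the tray, set it on the floor and let go.
- **Heel:** I turned it over in two 90° turns with the fingers tilted 45°. It stood on its breast on the plate in between, and no nudging was needed.

**Last checks, at about 29 s:**
- **Heel:** the wrist picture puts its centre about 0.2–0.4 mm from the crossing of the lines and its length within about 0.2° of them. The gripper is open and well clear.
- **Tin:** the scene picture shows it upright near the tray's centre.
- **Bystanders:** the network's positions for the flat tin, jar and hammer match the start within its error of about 4 mm.

**What failed or disagreed:**
- **First tin grasp missed:** the fingers closed on top of the lid, and the tin was not moved or tipped. The shut fingertips turned out to be level with the reported TCP, not 22 mm ahead of it, and I allowed for that afterwards.
- **Scale:** plate lengths measured in the wrist picture came out about 2–3% short. I compared the heel with the lines in the same picture, so this matters little.
- **Scene-camera network:** its heel and mark estimates differ by about 3.5 mm, within its stated error. I relied on the wrist measurement instead.

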